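# Clear the press bed and oil the press

### The arm

A 7-joint arm with a two-finger parallel gripper is mounted at the origin on the work surface. World frame = base frame: x ahead of the robot, y to its left, z up, the work surface at z = 0. Lengths are in m, angles in rad, forces in N, time in s.
With the tool pointing down it reaches from about 0.4 to 0.875 m from the base axis. Payload 4.4 kg.
Tool frame: the origin (TCP) lies on the centre line of the jaws, within the pads' length; the fingertips stand finger_overhang ahead of it and the grasp point (between the pads) lies 6 mm ahead of it (finger_overhang is the distance from the TCP to the fingertips, in m); z points along the fingers, y is the direction in which the jaws open and shut (so a half turn about z gives the same grasp; the last joint's range is limited). The gripper opens to 85 mm and grips with 20 to 120 N. Pads are 22 mm wide; open, the fingers measure 114 mm over their backs; the gripper's body (76 mm by 85 mm) begins 54 mm behind the grasp point. The pads swing forward as they close: fully open they stand 13 mm farther back than shut.
Start: joints at [1.16, 0.628, 0.038, 1.517, -0.027, 0.996, -0.02], TCP at [0.22, -0.612, 0.256] pointing down, gripper open.
Joint ranges: [-3.06, 3.06], [-0.37, 2.12], [-1.25, 1.32], [0.18, 2.47], [-1.1, 4.24], [0.23, 1.98], [-2.94, 2.94]. Speed limits (rad/s): [2.57, 2.57, 3.14, 3.14, 3.14, 3.14, 3.14].

### API

Orientations are given as a 3x3 rotation matrix whose columns are the frame's x, y, z axes.
In Python, from station import sense, read_camera, job_done, silhouettes, landmark_of, finger_overhang gives the robot as it stands.
- The arm moves only by the tool servo_tool, never from a script. Its argument "series" is a list of rows, each an object with "turn": the turn, a rotation vector about the tool's x, y, z in rad, a list of three; "travel": the shift along the tool's x, y, z in mm, a list of three; "jaw": the opening, from 0 (shut) to 1 (fully open). A call has 1 to 5 rows; each row shifts and turns the pose as measured when the row begins, along the tool's axes as they then stand; what a row does not reach is not made up. A row lasts 1/12 s, in which the tool goes at most 41.7 mm and 7.16 degrees, less where a joint would pass 70% of its speed; a pose out of reach is approached as far as the arm can. A call with a gripper value outside its range is refused whole. The fingers move at their own pace and stop on an object; the grip force is fixed at half the most. Time passes only in rows, so rows that do not move let the fingers close. It gives the time, the measured TCP pose, the force and the opening at its end, in the units of the state.
- sense(): the state, without advancing time (a new reading comes with each control period).
- read_camera(name): name is "scene" or "side" or "wrist"; returns a dict with "color" (480x640x3 uint8, red, green, blue), "intrinsics" (3x3 intrinsics, pixels), "R" (3x3) and "t" (3): a world point X has camera coordinates R X + t; the wrist camera has in their place "hand_eye" (4x4, takes a point from camera to tool coordinates, whose origin is the TCP and whose axes are the flange's). Camera axes: x right, y down, z forward; pixel columns grow to the right and rows downward; lengths in m; the calibration is good to about 2 mm. A picture is of the moment at which its call begins: read the wrist's pose just before it. There is no depth.
- job_done(): hands the job in, once; it reports no verdict.
Trained networks look in a picture, given as the dict that the camera call returned (one of the last four; its "shot" number tells which), for a name from the list of things; names that differ only in an ending like _2 or _b are one class to them, and where a whole thing is asked for, a point or a joint stands for the part that bears it (a point fixed in the world has none). Each returns a list of dicts, best first, with "conf" (0 to 1); they miss things now and then, are a little off and sometimes report something else, mostly with a low value. They report only what shows in the picture. A call takes as long as a camera call. They do not tell look-alikes from the thing itself.
- silhouettes(picture, thing): "mask" (480x640 bool, what is visible of it) and "bbox" ([left, top, right, bottom] in pixels, round what is visible of it).
- landmark_of(picture, thing): "xy" ([column, row] in pixels: a listed point, or the origin of a listed thing).
The state is a dict: "t": time; "qpos": joint angles; "qvel": joint speeds; "joint_torque": joint torques, N m; "tcp_pos": TCP position; "tcp_rot": TCP orientation; "contact_force": force on the tool from outside, world axes, zero at the start; "torque": the same for the moment, N m; "grip_width": finger opening in m.
Only numpy, scipy, OpenCV 4.12 (cv2) and the standard library are available. Lean on these libraries where they do the work, as an engineer would, in place of code of your own. Each camera call takes 0.05 s, during which the arm holds its last target. There are 200 camera calls.

### The job

Take the scraper block from its pad and wipe the three broken pieces of pressed cake off the press bed into the catch tray in front of it; do not touch the pieces with the gripper and do not knock the green crossbar. Then stand the scraper back on its pad as it stood before, let go, and give the hand pump beside the press at least three full strokes, down to its stop and right up again. Leave the other things where they are.

Things in the scene. Friction and masses are not known exactly. Their poses are not given: they have to be found in the camera images.
- press: Small fixed bench press. Origin: on the table under the bed's centre; x away from the robot at yaw 0, z up. Steel bed on a green base: 180 mm (x) by 250 mm (y) between side fences, top 60 mm up. Side and far fences stand 12 mm above the bed (far one's inner face at x = 87 mm); the near edge (x = -85 mm) is open. Steel columns 28 mm thick at x = 52, y = +-151 mm.
- crossbar: Green bar fixed across the two columns above the far half of the bed: 45 mm along x (press x = 30 to 75 mm), 340 mm along y, its underside 290 mm and its top 330 mm above the table, a cylinder of radius 31 mm on top up to 432 mm. Origin and axes are those of press. There is 230 mm between bed and bar.
- bed_mid (a point): point on the bed's top face straight above the origin of press; axes as press
- tray_floor (a point): centre of the floor of the bare sheet-metal catch tray, which stands right in front of the bed's near edge; axes as press. Tray 120 mm (x) by 290 mm (y) outside, walls 4 mm thick, 35 mm high; the bed top is 25 mm above its rim
- scraper: White scraper block, loose, about 0.2 kg: a straight bar 36 mm (x) by 180 mm (y) by 22 mm high, with a grey square grip rising from the middle of its top and leaning 30 degrees from vertical towards -x. Origin: centre of its underside, z up when it stands on its sole.
- scraper_grip (a point): on the axis of the scraper's grip, 29 mm behind (-x) and 68 mm above the scraper's origin, where to hold it; axes as scraper. The grip is 26 mm wide in y, 24 mm thick, 85 mm long, its top end 27 mm further up its axis than this point
- pad: Black rubber pad on the table, fixed, 110 mm (x) by 220 mm (y), 8 mm thick. Origin: centre of its underside. The scraper stands on it with its long side along the pad's long side (y), the grip leaning to the pad's -x. It is left or right of the press.
- pump_lever (a joint): Angle of the hand pump's lever, rad: 0 is fully up (sprung), 0.6 fully down at its stop; it returns by itself when let up. About 5 N at the start and 12 N at the end of the stroke, pressed at lever_top.
- lever_top (a point): middle of the upper face of the black rubber paddle at the end of the pump lever: paddle 75 mm long, 44 mm wide, 14 mm thick, 120 mm from the hinge axis to this point. Fully up the lever rises 20 degrees towards the paddle, at -x of the hinge (towards the robot), this point about 168 mm above the table; moves with the lever
- lever_hinge (a point): hinge axis of the pump lever, 120 mm above the table; axis along this point's y; the paddle lies towards its -x. Behind it stands the grey pump with a clear oil cup, 100 mm wide, 170 mm high
- chip_a: Broken flat piece of dark pressed cake, loose, 60 by 42 by 12 mm, on the bed. Origin: centre of its underside.
- chip_b: Second broken piece, 60 by 42 by 12 mm, as chip_a.
- chip_c: Third broken piece, 60 by 42 by 12 mm, as chip_a.
- tub: Bystander: open yellow plastic tub, 70 mm wide, 55 mm high. Origin: centre of underside.
- jar: Bystander: white jar, 60 mm wide, 65 mm high. Origin: centre of underside.
- mould: Bystander: white plastic mould block, 80 by 120 by 50 mm. Origin: centre of underside.
- cake: Bystander: whole round dark cake, 68 mm wide, 28 mm high. Origin: centre of underside.
There are look-alikes about, which are no part of the job. What is shaped like the scraper but orange is not meant. What is shaped like the chip_a but purple is not meant.

How it is judged:
By the outcome, as a careful person would: the job done as asked, in the order asked, and still so for the second after the job is handed in, with the robot touching nothing.
It also fails if it takes over 67 s, if anything falls off the work surface, if the arm or the gripper's body presses on something with over 40 N, if the wrist force passes 120 N, or if a joint passes its speed limit or range.

## Working session

There is one attempt and no reset: what is moved stays moved. The work goes in short steps, Python scripts to look and compute and a tool call to move; the robot and the scene stay as the last step left them, time stands still between calls to the robot, and variables do not carry over. Pictures are saved under pics/ and viewed, about 8 in all and at most 12, crops included, and the job is handed in when it is done.

Besides the shell and the picture viewer there is one more tool, called after "Call:" in YAML: its name, and indented under it one key for each argument. servo_tool: Moves the arm, as the interface text tells. Its arguments: {"type":"object","properties":{"series":{"type":"array","items":{"type":"object","properties":{"turn":{"type":"array","items":{"type":"number"}},"travel":{"type":"array","items":{"type":"number"}},"jaw":{"type":"number"}}}}},"required":["series"]}

```bash
mkdir -p pics; ls
python3 - <<'E'
from station import *
import cv2,numpy as np
s=sense();print(s['t'],s['tcp_pos'],np.round(s['tcp_rot'],3),s['grip_width'],s['contact_force'],finger_overhang)
for n in("scene","side"):
    p=read_camera(n);cv2.imwrite(f"pics/{n}0.png",p['color'][:,:,::-1])
    print(n,np.round(p['intrinsics'],1).tolist(),np.round(p['R'],3).tolist(),np.round(p['t'],3))
    for th in["press","scraper","scraper_grip","pad","bed_mid","tray_floor","lever_top","lever_hinge","chip_a","tub","jar","mould","cake"]:
        print(th,[(np.round(d['xy']).astype(int).tolist(),round(d['conf'],2)) for d in landmark_of(p,th)][:6])
E
```

```text
pics
0.0 [ 0.21953101 -0.61118243  0.25538375] [[ 0.941  0.338 -0.001]
 [ 0.338 -0.941  0.002]
 [-0.    -0.002 -1.   ]] 0.0850319304534348 [0.24972753 0.63339223 0.25961205] 0.025
scene [[563.8, 0.0, 325.3], [0.0, 563.8, 223.9], [0.0, 0.0, 1.0]] [[0.938, 0.347, 0.0], [0.307, -0.831, -0.464], [-0.161, 0.436, -0.886]] [-0.478 -0.048  1.447]
press [([387, 287], 0.91), ([266, 401], 0.64)]
scraper [([314, 104], 0.97), ([373, 146], 0.82), ([326, 273], 0.21)]
scraper_grip [([310, 95], 0.91), ([369, 130], 0.57)]
pad [([390, 275], 0.55), ([369, 309], 0.31)]
bed_mid []
tray_floor [([328, 269], 0.64)]
lever_top [([265, 402], 0.79)]
lever_hinge [([320, 424], 0.67), ([370, 309], 0.33)]
chip_a [([368, 306], 0.87), ([395, 251], 0.84), ([383, 276], 0.82), ([337, 370], 0.64)]
tub [([300, 146], 0.64)]
jar [([242, 316], 0.72), ([370, 153], 0.5), ([366, 132], 0.36)]
mould [([190, 364], 0.96), ([265, 399], 0.7), ([387, 275], 0.31)]
cake [([304, 189], 0.59)]
side [[534.0, 0.0, 317.0], [0.0, 534.0, 238.0], [0.0, 0.0, 1.0]] [[-0.803, -0.596, 0.023], [-0.371, 0.469, -0.801], [0.467, -0.652, -0.598]] [0.421 0.283 1.139]
press [([276, 250], 0.85)]
scraper [([218, 360], 0.94), ([262, 457], 0.74)]
scraper_grip [([264, 424], 0.85), ([224, 341], 0.56)]
pad [([221, 363], 0.92)]
bed_mid [([277, 238], 0.82)]
tray_floor [([322, 272], 0.69)]
lever_top [([398, 164], 0.84)]
lever_hinge [([361, 166], 0.78)]
chip_a [([280, 237], 0.74), ([339, 221], 0.72), ([259, 251], 0.65), ([297, 226], 0.47)]
tub [([305, 398], 0.74)]
jar [([407, 259], 0.79), ([276, 232], 0.35), ([281, 238], 0.28)]
mould [([449, 243], 0.76)]
cake [([320, 348], 0.67), ([276, 257], 0.21)]
```

View pics/scene0.png

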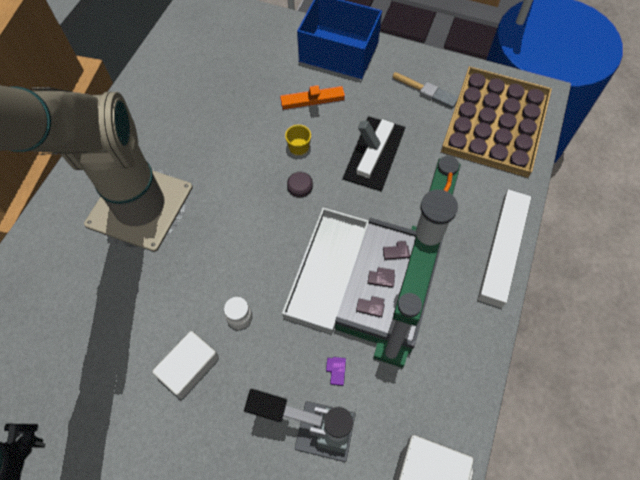

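View pics/side0.png

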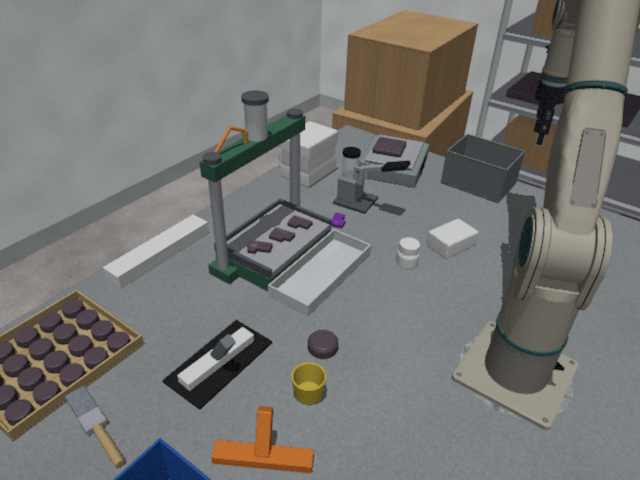

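Scene: white scraper at scene (375,148) / side (218,360), with the orange look-alike at scene (313,97) / side (263,440). The cake pieces are at scene (370,306), (381,277) and (397,251), the purple look-alike at (337,371). The pump paddle is at scene (265,402). My choice is the white scraper on the black pad. Next I measure.

```bash
cat > h.py <<'E'
from station import *
import cv2,numpy as np
def P(p):  # projection params K,R,t (wrist included: uses pose sensed just before)
    if 'R' in p: return p['intrinsics'],np.array(p['R']),np.array(p['t'])
    s=p['state'];T=np.eye(4);T[:3,:3]=s['tcp_rot'];T[:3,3]=s['tcp_pos'];M=np.linalg.inv(T@p['hand_eye'])
    return p['intrinsics'],M[:3,:3],M[:3,3]
def cam(n):
    s=sense();p=read_camera(n);p['state']=s;return p
def back(p,uv,z):
    K,R,t=P(p);uv=np.atleast_2d(uv).astype(float)
    d=(np.linalg.inv(K)@np.c_[uv,np.ones(len(uv))].T).T@R;c=-R.T@t
    return c+d*((z-c[2])/d[:,2])[:,None]
def tri(ps,uvs):
    A=[];b=[]
    for p,uv in zip(ps,uvs):
        K,R,t=P(p);M=K@np.c_[R,t]
        for i in(0,1):
            r=uv[i]*M[2]-M[i];A.append(r[:3]);b.append(-r[3])
    return np.linalg.lstsq(np.array(A),np.array(b),rcond=None)[0]
def proj(p,X):
    K,R,t=P(p);q=(np.atleast_2d(X)@R.T+t)@K.T;return q[:,:2]/q[:,2:]
def rect(p,mask,z):
    ys,xs=np.nonzero(mask);w=back(p,np.c_[xs,ys],z)[:,:2]
    c,wh,a=cv2.minAreaRect((w*1000).astype(np.float32))
    return np.round(c,1),np.round(wh,1),round(a,1)
E
python3 - <<'E'
from h import *
a=cam('scene');b=cam('side')
def best(p,th,near,f=landmark_of):
    L=f(p,th); return min(L,key=lambda d:np.hypot(*(np.array(d['xy'])-near))) ['xy'] if L else None
for th,na,nb in[("scraper",(375,148),(218,360)),("scraper_grip",(369,130),(224,341)),("lever_top",(265,402),(398,164)),("lever_hinge",(320,424),(361,166)),("tray_floor",(328,269),(322,272)),("press",(387,287),(276,250)),("cake",(304,189),(320,348)),("tub",(300,146),(305,398)),("jar",(242,316),(407,259)),("mould",(190,364),(449,243))]:
    u,v=best(a,th,na),best(b,th,nb)
    if u is not None and v is not None:
        X=tri((a,b),(u,v));print(th,np.round(X,3),'res',np.round(proj(a,X)[0]-u,1),np.round(proj(b,X)[0]-v,1))
for p,n,near in((a,'scene',(375,148)),(b,'side',(218,360))):
    hsv=cv2.cvtColor(p['color'],cv2.COLOR_RGB2HSV)
    wh=((hsv[...,2]>150)&(hsv[...,1]<40)).astype(np.uint8)
    nl,lab=cv2.connectedComponents(wh)
    ys,xs=np.nonzero(wh);i=np.argmin(np.hypot(xs-near[0],ys-near[1]));m=lab==lab[ys[i],xs[i]]
    print(n,'white bar',rect(p,m,.030),m.sum())
    for th,z in(("pad",.008),("chip_a",.072),("scraper",.03)):
        for d in silhouettes(p,th)[:5]: print(th,round(d['conf'],2),np.round(d['bbox']),rect(p,d['mask'],z))
# corners of tray rim seen in scene
print('tray corners',np.round(back(a,[(328,210),(285,313),(333,329),(369,222)],.035),3).tolist())
print('bed near',np.round(back(a,[(369,222),(337,327)],.06),3).tolist())
E
```

```text
scraper [0.512 0.369 0.004] res [-2.4  0.8] [-3.5 -0.9]
scraper_grip [0.488 0.363 0.073] res [ 1.4 -0.5] [2.1 0.5]
lever_top [ 0.519 -0.358  0.17 ] res [ 0.9 -0.1] [0.7 0. ]
lever_hinge [ 0.63  -0.351  0.12 ] res [ 0.2 -0. ] [0.1 0. ]
tray_floor [ 0.514 -0.005 -0.002] res [ 0.1 -0. ] [0.1 0. ]
press [ 0.652  0.009 -0.004] res [ 0.7 -0.2] [0.7 0.2]
cake [ 0.363  0.196 -0.003] res [-0.9  0.2] [-1.2 -0.2]
tub [ 0.31   0.313 -0.003] res [ 0.4 -0.1] [0.5 0.1]
jar [ 0.363 -0.178 -0.011] res [-0.4  0. ] [-0.4 -0. ]
mould [ 0.357 -0.176 -0.284] res [ 64.8 -19.5] [ 72.7 -11.2]
scene white bar (array([516. , 367.7]), array([181.9,  35.9]), 86.2) 651
pad 0.67 [339. 117. 406. 192.] (array([514.8, 362.6]), array([112.9, 226. ]), 0.4)
chip_a 0.93 [382. 243. 406. 258.] (array([655.9,  72.1]), array([58.5, 42.5]), 28.0)
chip_a 0.81 [326. 352. 348. 382.] (array([ 619.3, -236.4]), array([39.9, 58.6]), 19.4)
chip_a 0.78 [366. 269. 397. 286.] (array([644.3,  -4.4]), array([61. , 46.5]), 17.0)
chip_a 0.65 [279. 153. 462. 366.] (array([610.1,  96.9]), array([559.5, 304.4]), 89.1)
chip_a 0.62 [355. 299. 38
[... 452 characters left out ...]
ay([114.7, 224.3]), 0.7)
chip_a 0.85 [247. 242. 273. 256.] (array([649. ,  80.3]), array([60.6, 49.4]), 38.3)
chip_a 0.8 [269. 228. 296. 244.] (array([636.3,  10.1]), array([65.8, 54.5]), 11.5)
chip_a 0.77 [288. 216. 309. 228.] (array([634.9, -63.6]), array([65.5, 54. ]), 7.9)
chip_a 0.59 [330. 211. 345. 231.] (array([ 561.7, -138.6]), array([38. , 71.8]), 34.3)
scraper 0.75 [179. 326. 251. 388.] (array([509.2, 375.6]), array([188.2,  58.6]), 87.0)
scraper 0.7 [210. 405. 315. 472.] (array([304.6, 454.9]), array([178. , 121.7]), 31.6)
tray corners [[0.466, 0.137, 0.035], [0.466, -0.147, 0.035], [0.581, -0.145, 0.035], [0.572, 0.14, 0.035]]
bed near [[0.574, 0.127, 0.06], [0.59, -0.145, 0.06]]
```

Call:
servo_tool:
  series:
    - {"turn": [0,0,0.1],"travel": [0,0,-30],"jaw": 1}
    - {"turn": [0,0,0.1],"travel": [0,0,-30],"jaw": 1}
    - {"turn": [0,0,0.1],"travel": [0,0,-30],"jaw": 1}
    - {"turn": [0,0,0.11],"travel": [0,0,-30],"jaw": 1}
    - {"turn": [0,0,0],"travel": [28,-30,0],"jaw": 1}

```text
t: 3.22
tcp_pos: [0.2409, -0.588, 0.3783]
tcp_rot: [[0.995, -0.099, -0.008], [-0.099, -0.995, 0.003], [-0.009, -0.002, -1.0]]
contact_force: [-0.8, -2.4, 1.0]
grip_width: 0.0853
```

Call:
servo_tool:
  series:
    - {"travel": [28,-30,0],"jaw": 1}
    - {"travel": [28,-30,0],"jaw": 1}
    - {"travel": [28,-30,0],"jaw": 1}
    - {"travel": [28,-30,0],"jaw": 1}
    - {"travel": [10,-40,0],"jaw": 1}

```text
invalid input at $.series[0]: expected keys turn, travel, jaw
```

Call:
servo_tool:
  series:
    - {"travel": [10,-40,0],"jaw": 1}
    - {"travel": [10,-40,0],"jaw": 1}
    - {"travel": [5,-40,0],"jaw": 1}
    - {"travel": [5,-40,0],"jaw": 1}
    - {"travel": [0,-40,0],"jaw": 1}

```text
invalid input at $.series[0]: expected keys turn, travel, jaw
```

Call:
servo_tool:
  series:
    - {"travel": [0,-40,0],"jaw": 1}
    - {"travel": [0,-40,0],"jaw": 1}
    - {"travel": [0,-40,0],"jaw": 1}
    - {"travel": [0,-40,0],"jaw": 1}
    - {"travel": [0,-40,0],"jaw": 1}

```text
invalid input at $.series[0]: expected keys turn, travel, jaw
```

Run:
```python
from h import *
s=sense();print(s['t'],s['tcp_pos'],np.round(s['tcp_rot'],3),np.round(s['qpos'],2))
p=cam('wrist');print(np.round(p['hand_eye'],3),np.round(p['intrinsics'],0))
cv2.imwrite('pics/w1.png',p['color'][:,:,::-1])
```

```text
3.2167 [ 0.24088862 -0.58798533  0.3782665 ] [[ 0.995 -0.099 -0.008]
 [-0.099 -0.995  0.003]
 [-0.009 -0.002 -1.   ]] [ 1.03  0.52  0.17  1.38 -0.08  1.26 -0.46]
[[ 0.001 -0.957 -0.291  0.075]
 [ 1.     0.001 -0.    -0.   ]
 [ 0.    -0.291  0.957 -0.117]
 [ 0.     0.     0.     1.   ]] [[387.   0. 318.]
 [  0. 387. 246.]
 [  0.   0.   1.]]
```

Call:
servo_tool:
  series:
    - {"turn": [0,0,-0.125],"travel": [25,-17,-10],"jaw": 1}
    - {"turn": [0,0,-0.125],"travel": [25,-17,-10],"jaw": 1}
    - {"turn": [0,0,-0.125],"travel": [25,-17,-10],"jaw": 1}
    - {"turn": [0,0,-0.125],"travel": [25,-17,-10],"jaw": 1}
    - {"turn": [0,0,-0.125],"travel": [25,-17,-10],"jaw": 1}

```text
t: 3.68
tcp_pos: [0.3636, -0.4718, 0.4273]
tcp_rot: [[0.855, 0.519, -0.002], [0.519, -0.854, 0.016], [0.006, -0.015, -1.0]]
contact_force: [0.2, 0.6, -0.1]
grip_width: 0.0855
```

Call:
servo_tool:
  series:
    - {"turn": [0,0,-0.125],"travel": [32,-15,0],"jaw": 1}
    - {"turn": [0,0,-0.125],"travel": [32,-15,0],"jaw": 1}
    - {"turn": [0,0,-0.125],"travel": [32,-15,0],"jaw": 1}
    - {"turn": [0,0,-0.125],"travel": [32,-15,0],"jaw": 1}
    - {"turn": [0,0,-0.125],"travel": [32,-15,0],"jaw": 1}

```text
t: 4.1
tcp_pos: [0.4269, -0.3008, 0.4315]
tcp_rot: [[0.389, 0.921, 0.003], [0.921, -0.389, 0.012], [0.012, -0.002, -1.0]]
contact_force: [0.6, -0.1, 0.2]
grip_width: 0.0852
```

Call:
servo_tool:
  series:
    - {"turn": [0,0,-0.125],"travel": [35,0,0],"jaw": 1}
    - {"turn": [0,0,-0.125],"travel": [35,0,0],"jaw": 1}
    - {"turn": [0,0,-0.125],"travel": [35,0,0],"jaw": 1}
    - {"turn": [0,0,-0.125],"travel": [35,0,0],"jaw": 1}
    - {"turn": [0,0,-0.125],"travel": [35,0,0],"jaw": 1}

```text
t: 4.52
tcp_pos: [0.4535, -0.1205, 0.434]
tcp_rot: [[-0.223, 0.975, 0.005], [0.975, 0.223, 0.012], [0.011, 0.007, -1.0]]
contact_force: [-0.1, 0.1, -0.0]
grip_width: 0.0854
```

Call:
servo_tool:
  series:
    - {"turn": [0,0,-0.125],"travel": [15,8,0],"jaw": 1}
    - {"turn": [0,0,-0.125],"travel": [15,8,0],"jaw": 1}
    - {"turn": [0,0,-0.125],"travel": [15,8,0],"jaw": 1}
    - {"turn": [0,0,-0.125],"travel": [15,8,0],"jaw": 1}
    - {"turn": [0,0,-0.125],"travel": [15,8,0],"jaw": 1}

```text
t: 4.93
tcp_pos: [0.4534, -0.0252, 0.4361]
tcp_rot: [[-0.751, 0.66, 0.006], [0.66, 0.751, 0.013], [0.004, 0.014, -1.0]]
contact_force: [-1.1, -0.4, -0.9]
grip_width: 0.0852
```

Call:
servo_tool:
  series:
    - {"turn": [0,0,-0.125],"travel": [7,16,0],"jaw": 1}
    - {"turn": [0,0,-0.125],"travel": [7,16,0],"jaw": 1}
    - {"turn": [0,0,-0.125],"travel": [7,16,0],"jaw": 1}
    - {"turn": [0,0,-0.125],"travel": [7,16,0],"jaw": 1}
    - {"turn": [0,0,-0.125],"travel": [7,16,0],"jaw": 1}

```text
t: 5.35
tcp_pos: [0.4572, 0.0653, 0.4377]
tcp_rot: [[-0.995, 0.096, 0.007], [0.096, 0.995, 0.013], [-0.005, 0.013, -1.0]]
contact_force: [1.1, -0.0, -0.1]
grip_width: 0.0852
```

Run:
```python
from h import *
s=sense();print(s['t'],s['tcp_pos'],np.round(s['tcp_rot'],3),np.round(s['qpos'],2))
p=cam('wrist')
cv2.imwrite('pics/w1.png',p['color'][:,:,::-1])
np.savez('w1.npz',col=p['color'],K=p['intrinsics'],he=p['hand_eye'],R=s['tcp_rot'],t=s['tcp_pos'])
```

```text
5.35 [0.45715979 0.06526858 0.4377304 ] [[-0.995  0.096  0.007]
 [ 0.096  0.995  0.013]
 [-0.005  0.013 -1.   ]] [ 0.38  0.22 -0.72  1.71  0.15  1.25  1.1 ]
```

View pics/w1.png

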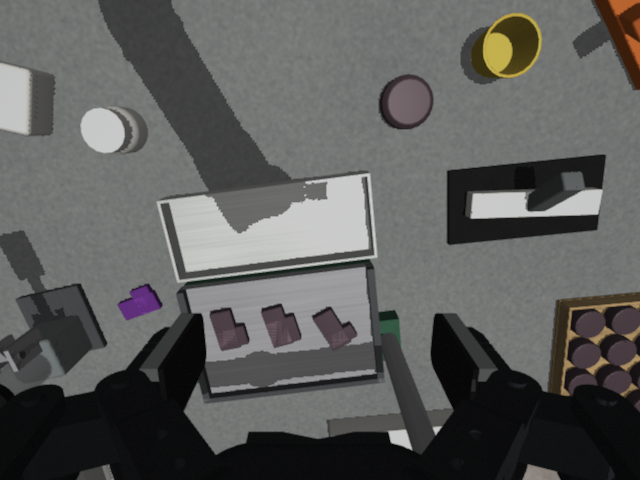

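The wrist view shows the tray rim corners at (160,201), (368,174), (376,257) and (178,281). The bed's near edge runs from (182,289) to (374,264), and the chips are at (228,330), (281,326) and (334,327). The pad corners are (448,171), (606,155), (598,230) and (448,243), with the white scraper bar between (467,192) and (602,214).

Run:
```python
from h import *
d=np.load('w1.npz');p=dict(intrinsics=d['K'],hand_eye=d['he'],state=dict(tcp_rot=d['R'],tcp_pos=d['t']))
def show(n,uv,z):
    w=back(p,uv,z)[:,:2]*1000;c=w.mean(0);print(n,np.round(w).tolist(),np.round(c))
show('tray rim',[(160,201),(368,174),(376,257),(178,281)],.035)
show('bed near',[(184,290),(373,264)],.072)
show('far fence',[(205,400),(382,380)],.072)
show('pad',[(448,171),(606,155),(598,230),(448,243)],.008)
hsv=cv2.cvtColor(d['col'],cv2.COLOR_RGB2HSV);m=((hsv[...,2]>150)&(hsv[...,1]<40));m2=m.copy();m2[:]=0;m2[185:222,460:610]=m[185:222,460:610]
print('bar',rect(p,m2,.030))
dk=np.zeros_like(m);dk[140:255,440:615]=(hsv[...,2]<40)[140:255,440:615];print('pad',rect(p,cv2.morphologyEx(dk.astype(np.uint8),cv2.MORPH_OPEN,np.ones((3,3))),.008))
for bx in((205,305,250,355),(255,300,305,350),(308,303,360,352)):
    q=np.zeros_like(m);r=d['col'].astype(int);c=(r[...,0]-r[...,1]>8)&(r[...,0]<140);q[bx[1]:bx[3],bx[0]:bx[2]]=c[bx[1]:bx[3],bx[0]:bx[2]]
    ys,xs=np.nonzero(q);w=back(p,np.c_[xs,ys],.07)[:,:2]*1000;print('chip',rect(p,q,.07),'x',np.percentile(w[:,0],[1,99]).round(),'y',np.percentile(w[:,1],[1,99]).round())
```

```text
tray rim [[459.0, -144.0], [451.0, 139.0], [568.0, 143.0], [576.0, -143.0]] [514.  -1.]
bed near [[576.0, -122.0], [565.0, 134.0]] [570.   6.]
far fence [[754.0, -126.0], [747.0, 137.0]] [750.   5.]
pad [[461.0, 254.0], [460.0, 474.0], [569.0, 476.0], [567.0, 255.0]] [514. 365.]
bar (array([514.2, 368.5]), array([178.8,  34.9]), 86.3)
pad (array([513.5, 363.6]), array([108.2, 218.5]), 0.2)
chip (array([642.5, -72.2]), array([58.8, 41. ]), 6.7) x [614. 672.] y [-94. -51.]
chip (array([644. ,   0.9]), array([58.8, 41. ]), 10.8) x [617. 674.] y [-22.  23.]
chip (array([655.2,  76.3]), array([58.7, 41. ]), 25.2) x [629. 687.] y [ 50. 102.]
```

Call:
servo_tool:
  series:
    - {"turn": [0,0,-0.03],"travel": [0,40,0],"jaw": 1}
    - {"turn": [0,-0.105,0],"travel": [0,40,0],"jaw": 1}
    - {"turn": [0,-0.105,0],"travel": [0,40,0],"jaw": 1}
    - {"turn": [0,-0.105,0],"travel": [0,40,0],"jaw": 1}
    - {"turn": [0,-0.105,0],"travel": [0,40,0],"jaw": 1}

```text
t: 5.82
tcp_pos: [0.4752, 0.2551, 0.4405]
tcp_rot: [[-0.91, 0.077, 0.407], [0.077, 0.997, -0.015], [-0.407, 0.018, -0.913]]
contact_force: [-0.6, -1.5, -0.6]
grip_width: 0.0855
```

Call:
servo_tool:
  series:
    - {"turn": [0,-0.105,0],"travel": [0,35,0],"jaw": 1}
    - {"turn": [0,0,0],"travel": [0,35,0],"jaw": 1}
    - {"turn": [0,0,0],"travel": [15,20,26],"jaw": 1}
    - {"turn": [0,0,0],"travel": [18,0,31],"jaw": 1}
    - {"turn": [0,0,0],"travel": [18,0,31],"jaw": 1}

```text
t: 6.23
tcp_pos: [0.4762, 0.3586, 0.3465]
tcp_rot: [[-0.862, 0.062, 0.503], [0.071, 0.997, 0.0], [-0.502, 0.036, -0.864]]
contact_force: [1.7, -0.4, -0.4]
grip_width: 0.0855
```

```bash
cat > go.py <<'E'
from h import *
import sys
from scipy.spatial.transform import Rotation as Ro
# go.py x y z yaw(scraper yaw deg) tilt(deg): remaining move in tool axes
x,y,z,yaw,tilt=map(float,sys.argv[1:6]);s=sense()
c,sn=np.cos(np.radians(tilt)),np.sin(np.radians(tilt))
Rt=Ro.from_euler('z',yaw,degrees=True).as_matrix()@np.array([[-c,0,sn],[0,1,0],[-sn,0,-c]])
R=np.array(s['tcp_rot']);D=R.T@(np.array([x,y,z])-s['tcp_pos'])*1000
print('t',s['t'],'pos',np.round(s['tcp_pos'],4),'q',np.round(s['qpos'],2),'F',np.round(s['contact_force'],1),'w',round(s['grip_width'],4))
print('travel',np.round(D,1),'turn',np.round(Ro.from_matrix(R.T@Rt).as_rotvec(),3))
E
python3 go.py .4426 .370 .150 -3.7 30
```

```text
t 6.2333 pos [0.4762 0.3586 0.3465] q [-0.4   0.39 -0.69  1.91  0.97  0.88 -0.16] F [ 1.7 -0.4 -0.4] w 0.0855
travel [128.4   2.2 152.9] turn [ 0.033  0.002 -0.016]
```

Call:
servo_tool:
  series:
    - {"turn": [0.03,0,-0.015],"travel": [25,1,30],"jaw": 1}
    - {"turn": [0,0,0],"travel": [25,1,30],"jaw": 1}
    - {"turn": [0,0,0],"travel": [25,0,30],"jaw": 1}
    - {"turn": [0,0,0],"travel": [25,0,30],"jaw": 1}
    - {"turn": [0,0,0],"travel": [15,0,20],"jaw": 1}

```text
t: 6.65
tcp_pos: [0.4459, 0.3656, 0.1597]
tcp_rot: [[-0.863, 0.066, 0.501], [0.061, 0.998, -0.028], [-0.502, 0.006, -0.865]]
contact_force: [0.7, 0.0, 0.3]
grip_width: 0.085
```

```bash
python3 go.py .4826 .370 .0812 -3.7 30
python3 - <<'E'
from h import *
p=cam('wrist');cv2.imwrite('pics/w2.png',p['color'][:,:,::-1])
s=cam('side');
for d in landmark_of(p,'scraper_grip')[:2]:
    print(d, proj(p,[.4856,.3699,.076]))
L=[d['xy'] for d in landmark_of(s,'scraper_grip')]
print(L,proj(s,[.4856,.3699,.076]))
E
```

```text
t 6.65 pos [0.4459 0.3656 0.1597] q [-0.63  0.66 -0.52  2.12  1.46  0.77 -0.8 ] F [0.7 0.  0.3] w 0.085
travel [ 8.   6.3 86.1] turn [ 0.005  0.002 -0.005]
{'xy': [327.5, 248.3], 'conf': 0.71} [[328.63912507 250.19077007]]
[[266.1, 422.6], [324.2, 273.1], [222.9, 343.7]] [[224.11669304 344.85414752]]
```

View pics/w2.png

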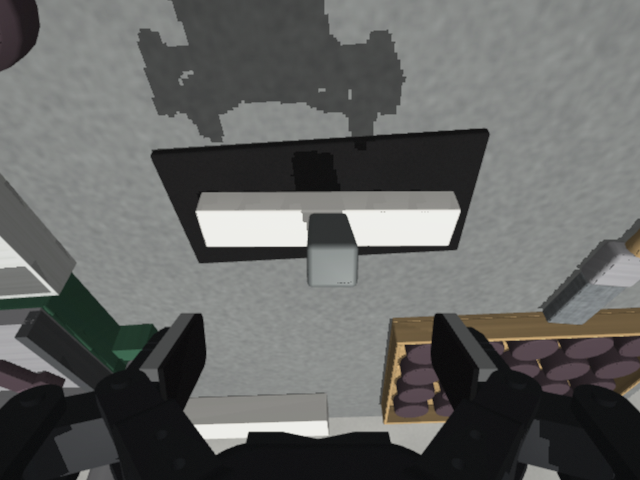

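The white scraper is squarely in view at (330,225), its grip end at (332,265), within 2 px of my prediction. I go in.

Call:
servo_tool:
  series:
    - {"turn": [0,0,0],"travel": [8,6,20],"jaw": 1}
    - {"turn": [0,0,0],"travel": [0,0,25],"jaw": 1}
    - {"turn": [0,0,0],"travel": [0,0,20],"jaw": 1}
    - {"turn": [0,0,0],"travel": [0,0,15],"jaw": 1}
    - {"turn": [0,0,0],"travel": [0,0,0],"jaw": 1}

```text
t: 7.27
tcp_pos: [0.4929, 0.3776, 0.1045]
tcp_rot: [[-0.85, 0.073, 0.522], [0.078, 0.997, -0.013], [-0.522, 0.029, -0.853]]
contact_force: [0.4, -0.3, -0.3]
grip_width: 0.0856
```

```bash
python3 go.py .4826 .370 .0812 -3.7 30
```

```text
t 7.2667 pos [0.4929 0.3776 0.1045] q [-0.61  0.8  -0.47  2.07  1.65  0.76 -0.93] F [ 0.4 -0.3 -0.3] w 0.0856
travel [20.3 -9.  14.6] turn [ 0.021  0.025 -0.023]
```

Call:
servo_tool:
  series:
    - {"turn": [0.02,0.025,-0.02],"travel": [10,-5,3],"jaw": 1}
    - {"turn": [0,0,0],"travel": [10,-4,3],"jaw": 1}
    - {"turn": [0,0,0],"travel": [0,0,0],"jaw": 1}

```text
t: 7.52
tcp_pos: [0.4828, 0.3717, 0.097]
tcp_rot: [[-0.859, 0.072, 0.507], [0.068, 0.997, -0.028], [-0.508, 0.011, -0.862]]
contact_force: [-0.7, 0.0, 0.3]
grip_width: 0.0857
```

```bash
python3 go.py .4826 .370 .0812 -3.7 30
```

```text
t 7.5167 pos [0.4828 0.3717 0.097 ] q [-0.62  0.8  -0.47  2.08  1.64  0.76 -0.92] F [-0.7  0.   0.3] w 0.0857
travel [ 8.  -1.8 13.5] turn [ 0.005  0.009 -0.012]
```

Call:
servo_tool:
  series:
    - {"turn": [0,0.01,-0.01],"travel": [5,-1,8],"jaw": 1}
    - {"turn": [0,0,0],"travel": [4,-1,7],"jaw": 1}
    - {"turn": [0,0,0],"travel": [0,0,0],"jaw": 1}

```text
t: 7.77
tcp_pos: [0.4856, 0.3723, 0.0848]
tcp_rot: [[-0.861, 0.064, 0.505], [0.062, 0.998, -0.021], [-0.505, 0.013, -0.863]]
contact_force: [-0.0, -0.2, 0.2]
grip_width: 0.0853
```

```bash
python3 go.py .4826 .370 .0812 -3.7 30
```

```text
t 7.7667 pos [0.4856 0.3723 0.0848] q [-0.61  0.83 -0.47  2.08  1.67  0.76 -0.94] F [-0.  -0.2  0.2] w 0.0853
travel [ 4.3 -2.5  1.7] turn [ 0.011  0.006 -0.006]
```

Call:
servo_tool:
  series:
    - {"turn": [0.01,0.006,-0.006],"travel": [4,-3,2],"jaw": 1}
    - {"turn": [0,0,0],"travel": [0,0,0],"jaw": 0.6}
    - {"turn": [0,0,0],"travel": [0,0,0],"jaw": 0.3}
    - {"turn": [0,0,0],"travel": [0,0,0],"jaw": 0}
    - {"turn": [0,0,0],"travel": [0,0,0],"jaw": 0}

```text
t: 8.18
tcp_pos: [0.4836, 0.3697, 0.0816]
tcp_rot: [[-0.864, 0.064, 0.499], [0.056, 0.998, -0.031], [-0.5, 0.001, -0.866]]
contact_force: [-0.1, -0.1, -0.8]
grip_width: 0.0389
```

Call:
servo_tool:
  series:
    - {"turn": [0,0,0],"travel": [0,0,0],"jaw": 0}
    - {"turn": [0,0,0],"travel": [0,0,0],"jaw": 0}
    - {"turn": [0,0,0],"travel": [0,0,0],"jaw": 0}

```text
t: 8.43
tcp_pos: [0.4834, 0.3701, 0.0818]
tcp_rot: [[-0.864, 0.063, 0.499], [0.055, 0.998, -0.031], [-0.5, 0.001, -0.866]]
contact_force: [1.2, -0.7, -0.8]
grip_width: 0.025
```

```bash
python3 go.py .4826 .370 .0812 -3.7 30
```

```text
t 8.4333 pos [0.4834 0.3701 0.0818] q [-0.62  0.83 -0.47  2.08  1.66  0.76 -0.93] F [ 1.2 -0.7 -0.8] w 0.025
travel [ 1.  -0.1  0.1] turn [0.002 0.    0.   ]
```

Call:
servo_tool:
  series:
    - {"turn": [0,0,0],"travel": [-10,0,-17],"jaw": 0}
    - {"turn": [0,0,0],"travel": [-20,0,-34],"jaw": 0}
    - {"turn": [0,0,0],"travel": [-20,0,-34],"jaw": 0}
    - {"turn": [-0.024,0,-0.042],"travel": [-10,-30,-17],"jaw": 0}
    - {"turn": [-0.024,0,-0.042],"travel": [0,-40,0],"jaw": 0}

```text
t: 8.85
tcp_pos: [0.4785, 0.3102, 0.1999]
tcp_rot: [[-0.87, -0.05, 0.49], [-0.04, 0.999, 0.032], [-0.491, 0.008, -0.871]]
contact_force: [2.6, 0.3, -2.4]
grip_width: 0.0253
```

Call:
servo_tool:
  series:
    - {"turn": [0,0,0],"travel": [0,-40,0],"jaw": 0}
    - {"turn": [0,0,0],"travel": [0,-40,0],"jaw": 0}
    - {"turn": [0,0,0],"travel": [0,-40,0],"jaw": 0}
    - {"turn": [0,0,0],"travel": [0,-40,0],"jaw": 0}
    - {"turn": [0,0,0],"travel": [0,-40,0],"jaw": 0}

```text
t: 9.27
tcp_pos: [0.485, 0.1049, 0.1995]
tcp_rot: [[-0.871, -0.06, 0.488], [-0.046, 0.998, 0.039], [-0.489, 0.011, -0.872]]
contact_force: [1.2, 0.3, -2.2]
grip_width: 0.0253
```

```bash
python3 go.py .50 .003 .165 1.8 30
```

```text
t 9.2667 pos [0.485  0.1049 0.1995] q [-0.01  0.44 -0.48  2.42  2.04  0.39 -0.75] F [ 1.2  0.3 -2.2] w 0.0253
travel [   8.6 -103.    33.4] turn [ 0.024 -0.012  0.019]
```

Call:
servo_tool:
  series:
    - {"turn": [0.024,-0.012,0.019],"travel": [-10,-25,12],"jaw": 0}
    - {"turn": [0,0,0],"travel": [-10,-25,12],"jaw": 0}
    - {"turn": [0,0,0],"travel": [0,-25,10],"jaw": 0}
    - {"turn": [0,0,0],"travel": [0,-25,10],"jaw": 0}
    - {"turn": [0,0,0],"travel": [0,0,0],"jaw": 0}

```text
t: 9.68
tcp_pos: [0.5248, -0.0119, 0.1685]
tcp_rot: [[-0.869, -0.012, 0.495], [-0.014, 1.0, -0.0], [-0.495, -0.007, -0.869]]
contact_force: [0.3, -0.2, -2.8]
grip_width: 0.0254
```

```bash
python3 go.py .683 .003 .160 1.8 30
python3 - <<'E'
from h import *
p=cam('side');cv2.imwrite('pics/s3.png',p['color'][100:400,100:500,::-1].repeat(2,0).repeat(2,1))
E
```

```text
t 9.6833 pos [ 0.5248 -0.0119  0.1685] q [ 0.31  0.55 -0.49  2.39  2.34  0.39 -0.77] F [ 0.3 -0.2 -2.8] w 0.0254
travel [-133.4   13.    85.7] turn [-0.016 -0.006 -0.013]
```

View pics/s3.png

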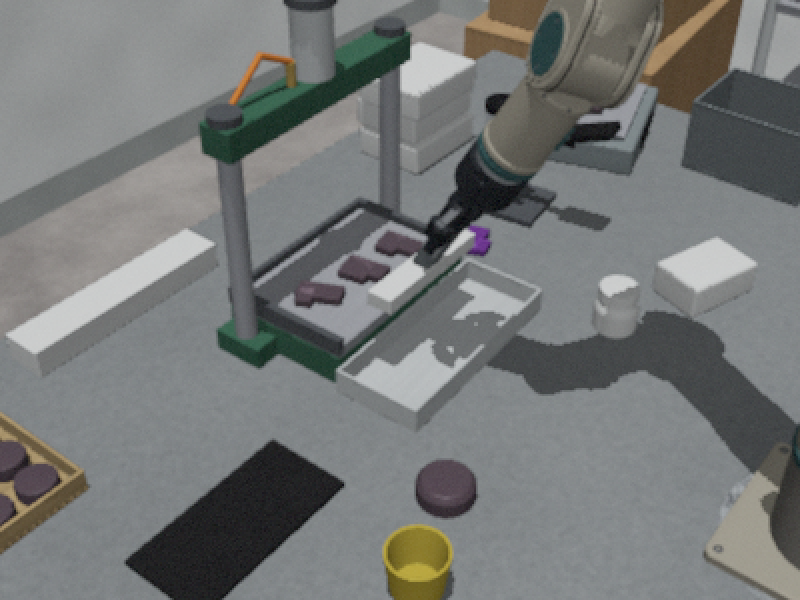

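The scraper is held level over the bed's near edge, in the crop at (425,270), above the three chips. I go in over them.

Call:
servo_tool:
  series:
    - {"turn": [-0.016,-0.006,-0.013],"travel": [-26,5,15],"jaw": 0}
    - {"turn": [0,0,0],"travel": [-26,4,15],"jaw": 0}
    - {"turn": [0,0,0],"travel": [-26,3,15],"jaw": 0}
    - {"turn": [0,0,0],"travel": [-26,1,15],"jaw": 0}
    - {"turn": [0,0,0],"travel": [0,0,0],"jaw": 0}

```text
t: 10.15
tcp_pos: [0.6336, 0.0084, 0.1652]
tcp_rot: [[-0.87, -0.037, 0.492], [-0.031, 0.999, 0.019], [-0.492, 0.001, -0.871]]
contact_force: [-0.4, 0.5, -2.6]
grip_width: 0.0254
```

```bash
python3 go.py .683 .003 .160 1.8 30
```

```text
t 10.15 pos [0.6336 0.0084 0.1652] q [ 0.19  0.62 -0.37  2.11  1.95  0.24 -0.35] F [-0.4  0.5 -2.6] w 0.0254
travel [-40.2  -7.3  28.7] turn [ 0.004 -0.009  0.004]
```

Call:
servo_tool:
  series:
    - {"turn": [0,-0.009,0],"travel": [-13,-3,9],"jaw": 0}
    - {"turn": [0,0,0],"travel": [-13,-3,9],"jaw": 0}

```text
t: 10.32
tcp_pos: [0.6629, 0.0084, 0.1616]
tcp_rot: [[-0.867, -0.043, 0.496], [-0.036, 0.999, 0.025], [-0.497, 0.004, -0.868]]
contact_force: [-0.2, -0.1, -3.1]
grip_width: 0.0249
```

```bash
python3 go.py .683 .003 .160 1.8 30
```

```text
t 10.3167 pos [0.6629 0.0084 0.1616] q [ 0.2   0.66 -0.38  2.04  1.81  0.24 -0.19] F [-0.2 -0.1 -3.1] w 0.0249
travel [-16.5  -6.3  11.2] turn [ 0.009 -0.004  0.008]
```

Call:
servo_tool:
  series:
    - {"turn": [0.009,-0.004,0.008],"travel": [-9,-5,6],"jaw": 0}
    - {"turn": [0,0,0],"travel": [-8,-3,5],"jaw": 0}
    - {"turn": [0,0,0],"travel": [0,0,0],"jaw": 0}

```text
t: 10.57
tcp_pos: [0.6839, 0.005, 0.1594]
tcp_rot: [[-0.866, -0.035, 0.498], [-0.029, 0.999, 0.02], [-0.499, 0.002, -0.867]]
contact_force: [0.0, -1.3, -2.0]
grip_width: 0.0254
```

```bash
python3 go.py .683 .003 .134 1.8 30
python3 - <<'E'
from h import *
p=cam('scene');cv2.imwrite('pics/c4.png',np.vstack([cv2.resize(p['color'][200:370,270:470,::-1],(700,595),interpolation=2)]))
E
```

```text
t 10.5667 pos [0.6839 0.005  0.1594] q [ 0.2   0.68 -0.38  1.99  1.7   0.24 -0.07] F [ 0.  -1.3 -2. ] w 0.0254
travel [13.5 -2.1 21.5] turn [ 0.004 -0.002  0.002]
```

View pics/c4.png

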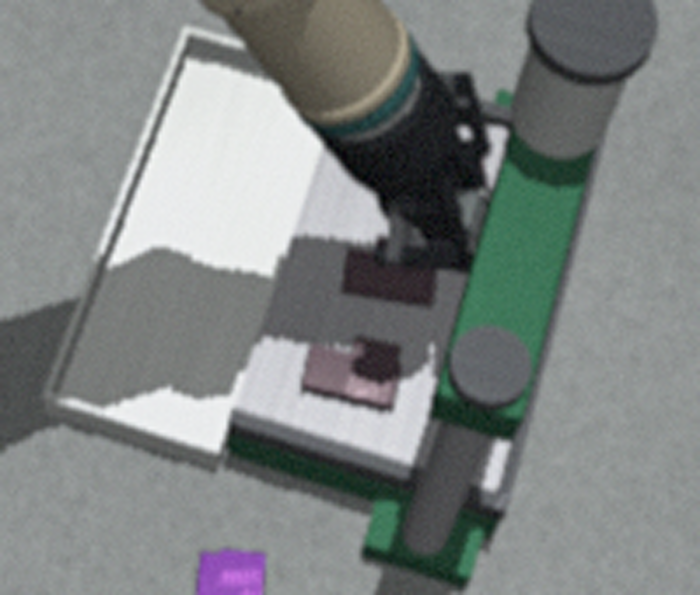

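The bar is hidden under the crossbar and the chips are undisturbed at crop (350,375) and (390,280). I lower the scraper.

Call:
servo_tool:
  series:
    - {"turn": [0.004,0,0],"travel": [5,-2,9],"jaw": 0}
    - {"turn": [0,0,0],"travel": [5,0,8],"jaw": 0}
    - {"turn": [0,0,0],"travel": [2,0,4],"jaw": 0}
    - {"turn": [0,0,0],"travel": [0,0,0],"jaw": 0}

```text
t: 10.95
tcp_pos: [0.678, 0.0087, 0.1341]
tcp_rot: [[-0.868, -0.041, 0.495], [-0.034, 0.999, 0.022], [-0.495, 0.002, -0.869]]
contact_force: [0.7, -0.3, -2.0]
grip_width: 0.0256
```

```bash
python3 go.py .683 .003 .134 1.8 30
```

```text
t 10.95 pos [0.678  0.0087 0.1341] q [ 0.25  0.74 -0.46  2.01  1.88  0.31 -0.22] F [ 0.7 -0.3 -2. ] w 0.0256
travel [-4.1 -5.9  2.4] turn [ 0.006 -0.005  0.007]
```

Call:
servo_tool:
  series:
    - {"turn": [0.006,-0.005,0.007],"travel": [-6,-5,3],"jaw": 0}
    - {"turn": [0,0,0],"travel": [1,-1,1],"jaw": 0}
    - {"turn": [0,0,0],"travel": [0,0,0],"jaw": 0}

```text
t: 11.2
tcp_pos: [0.6839, 0.0043, 0.1342]
tcp_rot: [[-0.865, -0.033, 0.5], [-0.029, 0.999, 0.017], [-0.5, 0.0, -0.866]]
contact_force: [0.0, 0.6, -2.4]
grip_width: 0.0254
```

```bash
python3 go.py .683 .003 .134 1.8 30
```

```text
t 11.2 pos [0.6839 0.0043 0.1342] q [ 0.25  0.74 -0.46  2.    1.88  0.31 -0.22] F [ 0.   0.6 -2.4] w 0.0254
travel [ 0.9 -1.2 -0.3] turn [0.001 0.001 0.002]
```

Call:
servo_tool:
  series:
    - {"turn": [0,0,0],"travel": [0.6,0,1.5],"jaw": 0}
    - {"turn": [0,0,0],"travel": [0,0,0],"jaw": 0}

```text
t: 11.37
tcp_pos: [0.6844, 0.0045, 0.1342]
tcp_rot: [[-0.864, -0.033, 0.502], [-0.029, 0.999, 0.017], [-0.502, 0.0, -0.865]]
contact_force: [-1.0, 1.0, -1.7]
grip_width: 0.0252
```

Call:
servo_tool:
  series:
    - {"turn": [0,0,0],"travel": [0.6,0,1.5],"jaw": 0}
    - {"turn": [0,0,0],"travel": [0,0,0],"jaw": 0}

```text
t: 11.53
tcp_pos: [0.6851, 0.0047, 0.1341]
tcp_rot: [[-0.863, -0.034, 0.504], [-0.029, 0.999, 0.017], [-0.504, -0.0, -0.864]]
contact_force: [0.0, 0.6, -3.1]
grip_width: 0.0252
```

Call:
servo_tool:
  series:
    - {"turn": [0,0.01,0],"travel": [2.5,-1,4],"jaw": 0}
    - {"turn": [0,0,0],"travel": [0,0,0],"jaw": 0}

```text
t: 11.7
tcp_pos: [0.6861, 0.005, 0.1353]
tcp_rot: [[-0.864, -0.036, 0.502], [-0.032, 0.999, 0.017], [-0.503, -0.001, -0.865]]
contact_force: [-0.8, -0.2, -3.1]
grip_width: 0.0256
```

```bash
python3 go.py .683 .003 .132 1.8 30
```

```text
t 11.7 pos [0.6861 0.005  0.1353] q [ 0.25  0.74 -0.46  2.    1.87  0.31 -0.21] F [-0.8 -0.2 -3.1] w 0.0256
travel [ 4.4 -1.8  1.3] turn [0.001 0.003 0.004]
```

Run:
```python
from h import *
p=cam('wrist');cv2.imwrite('pics/w5.png',p['color'][:,:,::-1])
s=sense();print(s['t'],s['contact_force'],s['torque'],s['tcp_pos'])
```

```text
11.75 [-0.54650944  0.75736058 -2.0841605 ] [0.00856557 0.838704   0.01232117] [0.68616164 0.00512147 0.13521966]
```

View pics/w5.png

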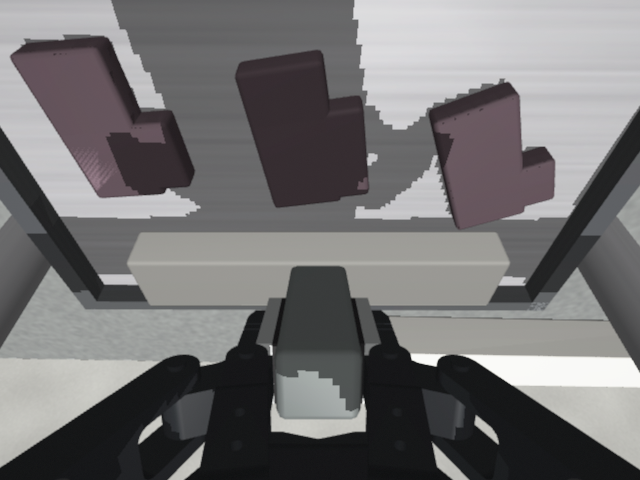

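The bar sits behind all three chips, in the picture x 128–508, y 232–305, with no force on it. The sole is within about 1.5 mm of the bed. I start the wipe.

Call:
servo_tool:
  series:
    - {"turn": [0,0.003,0.004],"travel": [9,-1,-3],"jaw": 0}
    - {"turn": [0,0,0],"travel": [9,0,-4],"jaw": 0}
    - {"turn": [0,0,0],"travel": [9,0,-4],"jaw": 0}

```text
t: 12.0
tcp_pos: [0.6611, 0.0034, 0.1335]
tcp_rot: [[-0.862, -0.032, 0.506], [-0.028, 0.999, 0.016], [-0.507, -0.0, -0.862]]
contact_force: [2.5, -0.3, 1.5]
grip_width: 0.0258
```

```bash
python3 go.py .547 .003 .133 1.8 30
```

```text
t 12.0 pos [0.6611 0.0034 0.1335] q [ 0.3   0.74 -0.54  2.07  1.99  0.38 -0.32] F [ 2.5 -0.3  1.5] w 0.0258
travel [ 98.6   3.2 -57.3] turn [0.    0.008 0.001]
```

Call:
servo_tool:
  series:
    - {"turn": [0,0.004,0],"travel": [10,0,-5.5],"jaw": 0}
    - {"turn": [0,0,0],"travel": [10,0,-5.5],"jaw": 0}
    - {"turn": [0,0,0],"travel": [10,0,-5.5],"jaw": 0}
    - {"turn": [0,0,0],"travel": [10,0,-5.5],"jaw": 0}

```text
t: 12.33
tcp_pos: [0.6182, 0.0017, 0.1335]
tcp_rot: [[-0.86, -0.03, 0.509], [-0.026, 1.0, 0.015], [-0.509, -0.0, -0.861]]
contact_force: [2.1, 0.4, -0.9]
grip_width: 0.0254
```

```bash
python3 go.py .547 .003 .133 1.8 30
```

```text
t 12.3333 pos [0.6182 0.0017 0.1335] q [ 0.37  0.73 -0.63  2.18  2.1   0.46 -0.45] F [ 2.1  0.4 -0.9] w 0.0254
travel [ 61.5   3.5 -35.8] turn [-0.001  0.01  -0.001]
```

Call:
servo_tool:
  series:
    - {"turn": [0,0.008,0],"travel": [10,1,-5.5],"jaw": 0}
    - {"turn": [0,0,0],"travel": [10,1,-5.5],"jaw": 0}
    - {"turn": [0,0,0],"travel": [10,0,-5.5],"jaw": 0}
    - {"turn": [0,0,0],"travel": [10,0,-5.5],"jaw": 0}

```text
t: 12.67
tcp_pos: [0.574, 0.0021, 0.1335]
tcp_rot: [[-0.862, -0.027, 0.506], [-0.024, 1.0, 0.014], [-0.506, -0.0, -0.863]]
contact_force: [2.4, 0.5, -0.6]
grip_width: 0.0254
```

```bash
python3 go.py .547 .003 .133 1.8 30
```

```text
t 12.6667 pos [0.574  0.0021 0.1335] q [ 0.41  0.73 -0.7   2.29  2.18  0.54 -0.55] F [ 2.4  0.5 -0.6] w 0.0254
travel [ 23.5   1.7 -13.2] turn [-0.002  0.007 -0.003]
```

Call:
servo_tool:
  series:
    - {"turn": [0,0.006,0],"travel": [9,0,-5],"jaw": 0}
    - {"turn": [0,0,0],"travel": [9,0,-5],"jaw": 0}
    - {"turn": [0,0,0],"travel": [8,0,-4.8],"jaw": 0}
    - {"turn": [0,0,0],"travel": [0,0,-1],"jaw": 0}

```text
t: 13.0
tcp_pos: [0.5408, 0.0014, 0.134]
tcp_rot: [[-0.866, -0.028, 0.499], [-0.024, 1.0, 0.014], [-0.499, 0.0, -0.867]]
contact_force: [-0.4, -0.0, -2.6]
grip_width: 0.0249
```

```bash
python3 go.py .547 .003 .133 1.8 30;  python3 - <<'E'
from h import *
a=cam('side');b=cam('wrist')
im=np.vstack([cv2.resize(a['color'][190:320,200:400],(460,300)),cv2.resize(b['color'],(460,300))])
cv2.imwrite('pics/m6.png',im[:,:,::-1])
E
```

```text
t 13.0 pos [0.5408 0.0014 0.134 ] q [ 0.44  0.72 -0.74  2.37  2.21  0.59 -0.61] F [-0.4 -0.  -2.6] w 0.0249
travel [-4.9  1.4  4. ] turn [-0.002 -0.001 -0.003]
```

View pics/m6.png

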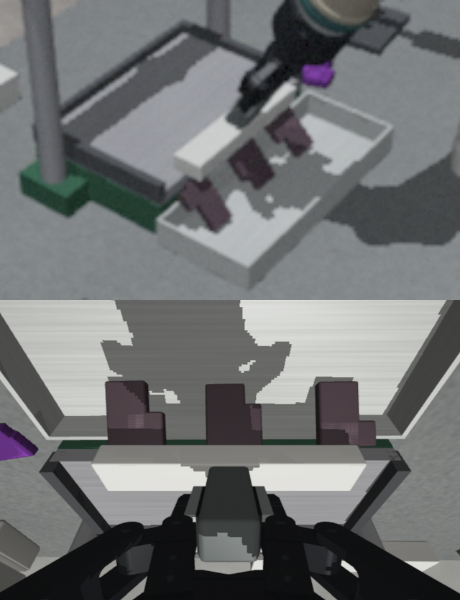

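All three chips have tipped into the tray and lean against the bar and bed edge (bottom panel: (128,410), (230,415), (340,415)). I push a little further so they drop flat.

Call:
servo_tool:
  series:
    - {"turn": [0,0,0],"travel": [7,0,-4],"jaw": 0}
    - {"turn": [0,0,0],"travel": [7,0,-4],"jaw": 0}
    - {"turn": [0,0,0],"travel": [7,0,-4],"jaw": 0}
    - {"turn": [0,0,0],"travel": [0,0,0],"jaw": 0}

```text
t: 13.43
tcp_pos: [0.5149, 0.0006, 0.1329]
tcp_rot: [[-0.868, -0.026, 0.496], [-0.022, 1.0, 0.014], [-0.496, 0.001, -0.868]]
contact_force: [-0.9, 0.1, -2.6]
grip_width: 0.0255
```

```bash
python3 go.py .547 .003 .133 1.8 30;  python3 - <<'E'
from h import *
a=cam('side');b=cam('wrist')
im=np.vstack([cv2.resize(a['color'][190:320,200:400],(460,300)),cv2.resize(b['color'],(460,300))])
cv2.imwrite('pics/m7.png',im[:,:,::-1])
E
```

```text
t 13.4333 pos [0.5149 0.0006 0.1329] q [ 0.45  0.72 -0.78  2.43  2.24  0.64 -0.66] F [-0.9  0.1 -2.6] w 0.0255
travel [-28.    1.6  15.9] turn [-0.002 -0.004 -0.005]
```

View pics/m7.png

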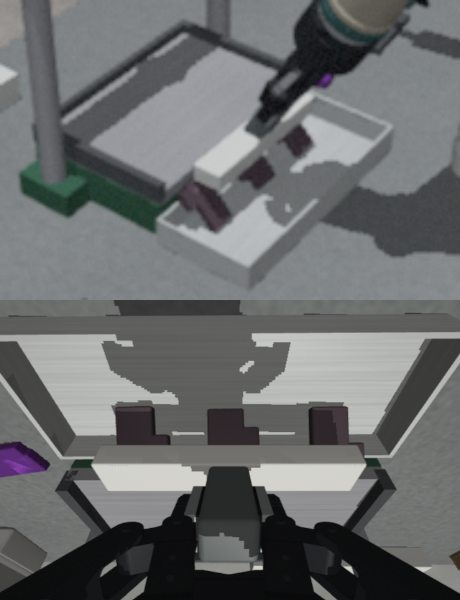

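The chips lean on the tray's bed-side wall with their feet on the floor. I lower the bar gently inside the tray to lay them flat, watching the force.

Call:
servo_tool:
  series:
    - {"turn": [0,0,0],"travel": [4,0,4],"jaw": 0}
    - {"turn": [0,0,0],"travel": [3,0,5],"jaw": 0}
    - {"turn": [0,0,0],"travel": [0,0,0],"jaw": 0}

```text
t: 13.78
tcp_pos: [0.5182, 0.0003, 0.123]
tcp_rot: [[-0.863, -0.024, 0.504], [-0.021, 1.0, 0.012], [-0.504, -0.001, -0.863]]
contact_force: [-0.4, 0.2, -2.6]
grip_width: 0.0252
```

Call:
servo_tool:
  series:
    - {"turn": [0,0,0],"travel": [3,0,5],"jaw": 0}
    - {"turn": [0,0,0],"travel": [3,0,5],"jaw": 0}
    - {"turn": [0,0,0],"travel": [0,0,0],"jaw": 0}

```text
t: 14.03
tcp_pos: [0.5186, 0.0005, 0.1149]
tcp_rot: [[-0.858, -0.028, 0.513], [-0.027, 1.0, 0.01], [-0.513, -0.005, -0.858]]
contact_force: [-0.3, -0.0, -1.7]
grip_width: 0.0255
```

```bash
python3 go.py .513 .003 .11 1.8 30
```

```text
t 14.0333 pos [5.186e-01 5.000e-04 1.149e-01] q [ 0.45  0.79 -0.79  2.45  2.31  0.74 -0.7 ] F [-0.3 -0.  -1.7] w 0.0255
travel [7.3 2.6 1.4] turn [-0.006  0.015 -0.   ]
```

Call:
servo_tool:
  series:
    - {"turn": [0,0.015,0],"travel": [7,1,-4],"jaw": 0}
    - {"turn": [0,0,0],"travel": [4,0,4],"jaw": 0}
    - {"turn": [0,0,0],"travel": [0,0,0],"jaw": 0}

```text
t: 14.28
tcp_pos: [0.5075, 0.0013, 0.1106]
tcp_rot: [[-0.865, -0.029, 0.502], [-0.029, 1.0, 0.008], [-0.502, -0.008, -0.865]]
contact_force: [-1.8, -1.0, -1.3]
grip_width: 0.0252
```

```bash
python3 go.py .513 .003 .11 1.8 30
```

```text
t 14.2833 pos [0.5075 0.0013 0.1106] q [ 0.46  0.8  -0.81  2.47  2.29  0.76 -0.7 ] F [-1.8 -1.  -1.3] w 0.0252
travel [-4.5  1.6  3.3] turn [-0.008  0.002  0.002]
```

Call:
servo_tool:
  series:
    - {"turn": [0,0,0],"travel": [-10,0,-6],"jaw": 0}
    - {"turn": [0,0,0],"travel": [-6,0,-13],"jaw": 0}
    - {"turn": [0,0,0],"travel": [-10,0,-17],"jaw": 0}
    - {"turn": [0,0,0],"travel": [-15,0,-26],"jaw": 0}
    - {"turn": [0,0,0],"travel": [-10,0,-10],"jaw": 0}

```text
t: 14.7
tcp_pos: [0.5086, 0.0038, 0.1931]
tcp_rot: [[-0.876, -0.03, 0.481], [-0.025, 1.0, 0.017], [-0.481, 0.003, -0.877]]
contact_force: [-0.2, -0.3, -2.4]
grip_width: 0.0251
```

```bash
python3 go.py .513 .003 .11 1.8 30;  python3 - <<'E'
from h import *
a=cam('side');b=cam('wrist')
im=np.vstack([cv2.resize(a['color'][190:320,200:400],(460,300)),cv2.resize(b['color'],(460,300))])
cv2.imwrite('pics/m8.png',im[:,:,::-1])
E
```

```text
t 14.7 pos [0.5086 0.0038 0.1931] q [ 0.44  0.52 -0.72  2.39  2.01  0.41 -0.46] F [-0.2 -0.3 -2.4] w 0.0251
travel [36.1 -1.1 74.9] turn [ 0.002 -0.021 -0.002]
```

View pics/m8.png

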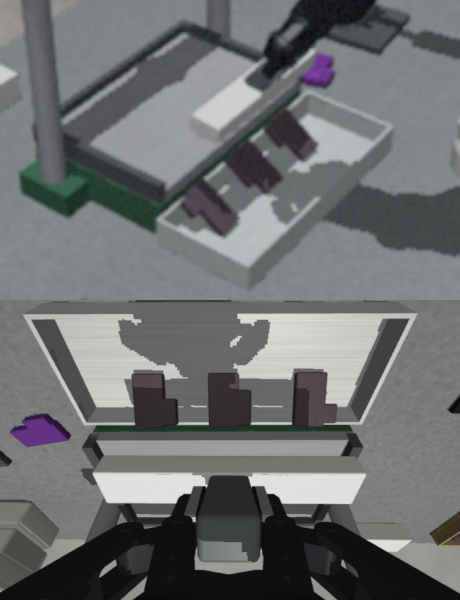

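All three chips now lie inside the tray, sloping against its bed-side wall (bottom panel (152,400), (228,400), (313,400)), and the bed is clear. I return the scraper.

Call:
servo_tool:
  series:
    - {"turn": [0,-0.02,0],"travel": [0,40,0],"jaw": 0}
    - {"turn": [0,0,0],"travel": [0,40,0],"jaw": 0}
    - {"turn": [0,0,0],"travel": [0,40,0],"jaw": 0}
    - {"turn": [0,0,0],"travel": [0,40,0],"jaw": 0}
    - {"turn": [0,0,0],"travel": [0,40,0],"jaw": 0}

```text
t: 15.22
tcp_pos: [0.5051, 0.1914, 0.1844]
tcp_rot: [[-0.869, 0.003, 0.494], [-0.004, 1.0, -0.014], [-0.494, -0.014, -0.869]]
contact_force: [1.6, -0.7, -1.9]
grip_width: 0.0256
```

Call:
servo_tool:
  series:
    - {"turn": [0.024,0,0.042],"travel": [0,40,0],"jaw": 0}
    - {"turn": [0.024,0,0.042],"travel": [0,40,0],"jaw": 0}
    - {"turn": [0,0,0],"travel": [0,40,0],"jaw": 0}
    - {"turn": [0,0,0],"travel": [0,30,0],"jaw": 0}
    - {"turn": [0,0,0],"travel": [0,0,0],"jaw": 0}

```text
t: 15.63
tcp_pos: [0.5049, 0.3561, 0.1693]
tcp_rot: [[-0.875, 0.093, 0.476], [0.073, 0.995, -0.061], [-0.479, -0.019, -0.878]]
contact_force: [0.6, 1.7, -2.7]
grip_width: 0.0251
```

```bash
python3 go.py .4834 .3701 .10 -3.7 30
```

```text
t 15.6333 pos [0.5049 0.3561 0.1693] q [-0.37  0.75 -0.79  1.99  1.42  0.95 -0.59] F [ 0.6  1.7 -2.7] w 0.0251
travel [53.1 13.2 49.8] turn [-0.03  -0.024 -0.016]
```

Call:
servo_tool:
  series:
    - {"turn": [-0.03,-0.024,-0.016],"travel": [18,5,16],"jaw": 0}
    - {"turn": [0,0,0],"travel": [18,5,16],"jaw": 0}
    - {"turn": [0,0,0],"travel": [16,3,16],"jaw": 0}
    - {"turn": [0,0,0],"travel": [0,0,0],"jaw": 0}

```text
t: 15.97
tcp_pos: [0.4793, 0.3729, 0.0913]
tcp_rot: [[-0.868, 0.06, 0.492], [0.052, 0.998, -0.031], [-0.493, -0.002, -0.87]]
contact_force: [-0.6, -0.1, -3.2]
grip_width: 0.0257
```

```bash
python3 go.py .4834 .3701 .09 -3.7 30
```

```text
t 15.9667 pos [0.4793 0.3729 0.0913] q [-0.46  0.88 -0.73  2.07  1.65  0.95 -0.86] F [-0.6 -0.1 -3.2] w 0.0257
travel [-3.  -2.6  3.3] turn [ 0.001 -0.008  0.005]
```

Call:
servo_tool:
  series:
    - {"turn": [0,-0.008,0.005],"travel": [-2,-3,5],"jaw": 0}
    - {"turn": [0,0,0],"travel": [1,0,3],"jaw": 0}
    - {"turn": [0,0,0],"travel": [0,0,0],"jaw": 0}

```text
t: 16.22
tcp_pos: [0.4832, 0.3671, 0.0812]
tcp_rot: [[-0.866, 0.065, 0.496], [0.054, 0.998, -0.036], [-0.497, -0.004, -0.868]]
contact_force: [0.1, 0.8, -2.3]
grip_width: 0.0251
```

```bash
python3 go.py .4834 .3701 .0818 -3.7 30
```

```text
t 16.2167 pos [0.4832 0.3671 0.0812] q [-0.46  0.9  -0.72  2.08  1.68  0.96 -0.88] F [ 0.1  0.8 -2.3] w 0.0251
travel [-0.3  3.  -0.5] turn [-0.004 -0.003  0.002]
```

Call:
servo_tool:
  series:
    - {"turn": [-0.004,-0.003,0.002],"travel": [0,3,0],"jaw": 0}
    - {"turn": [0,0,0],"travel": [1,0,2],"jaw": 0}
    - {"turn": [0,0,0],"travel": [1,0,2],"jaw": 0}
    - {"turn": [0,0,0],"travel": [0,0,0],"jaw": 0}

```text
t: 16.55
tcp_pos: [0.4869, 0.3692, 0.0795]
tcp_rot: [[-0.861, 0.069, 0.503], [0.061, 0.998, -0.032], [-0.504, 0.003, -0.864]]
contact_force: [-0.0, 0.0, -2.4]
grip_width: 0.0251
```

```bash
python3 go.py .4834 .3701 .0818 -3.7 30
```

```text
t 16.55 pos [0.4869 0.3692 0.0795] q [-0.46  0.91 -0.72  2.07  1.69  0.96 -0.9 ] F [-0.   0.  -2.4] w 0.0251
travel [ 1.9  0.7 -3.8] turn [ 0.     0.005 -0.006]
```

Call:
servo_tool:
  series:
    - {"turn": [0,0.005,-0.005],"travel": [3,1,-1],"jaw": 0}
    - {"turn": [0,0,0],"travel": [1.5,0,2.5],"jaw": 0}
    - {"turn": [0,0,0],"travel": [0,0,0],"jaw": 0}

```text
t: 16.8
tcp_pos: [0.4845, 0.3712, 0.0777]
tcp_rot: [[-0.863, 0.065, 0.501], [0.057, 0.998, -0.03], [-0.502, 0.002, -0.865]]
contact_force: [0.4, -1.2, -2.2]
grip_width: 0.0255
```

```bash
python3 go.py .4834 .3701 .0818 -3.7 30
python3 - <<'E'
from h import *
p=cam('side');b=cam('wrist')
im=np.hstack([cv2.resize(p['color'][310:420,150:290],(420,330),interpolation=2),cv2.resize(b['color'],(380,330))])
cv2.imwrite('pics/m9.png',im[:,:,::-1])
E
```

```text
t 16.8 pos [0.4845 0.3712 0.0777] q [-0.46  0.91 -0.72  2.07  1.69  0.96 -0.9 ] F [ 0.4 -1.2 -2.2] w 0.0255
travel [-1.1 -1.1 -4.1] turn [ 0.002  0.003 -0.001]
```

View pics/m9.png

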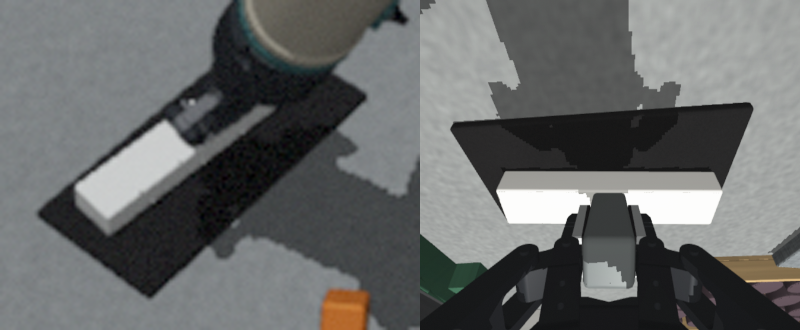

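Call:
servo_tool:
  series:
    - {"turn": [0,0,0],"travel": [0.5,-1,2.5],"jaw": 0}
    - {"turn": [0,0,0],"travel": [0,0,0],"jaw": 0}

```text
t: 17.07
tcp_pos: [0.4847, 0.372, 0.0778]
tcp_rot: [[-0.861, 0.062, 0.504], [0.056, 0.998, -0.027], [-0.505, 0.005, -0.863]]
contact_force: [-0.1, -0.6, -3.4]
grip_width: 0.0253
```

Call:
servo_tool:
  series:
    - {"turn": [0,0,0],"travel": [1,0,2.5],"jaw": 0}
    - {"turn": [0,0,0],"travel": [0,0,0],"jaw": 0}

```text
t: 17.23
tcp_pos: [0.4848, 0.3726, 0.0776]
tcp_rot: [[-0.86, 0.061, 0.507], [0.055, 0.998, -0.026], [-0.508, 0.005, -0.861]]
contact_force: [1.4, 0.7, -2.6]
grip_width: 0.0254
```

Call:
servo_tool:
  series:
    - {"turn": [0,0.008,-0.003],"travel": [1,-2,-1],"jaw": 0}
    - {"turn": [0,0,0],"travel": [0,0,0],"jaw": 0}
    - {"turn": [0,0,0],"travel": [0,0,0],"jaw": 0.3}
    - {"turn": [0,0,0],"travel": [0,0,0],"jaw": 0.5}
    - {"turn": [0,0,0],"travel": [0,0,0],"jaw": 0.8}

```text
t: 17.65
tcp_pos: [0.484, 0.3705, 0.0774]
tcp_rot: [[-0.864, 0.058, 0.5], [0.053, 0.998, -0.026], [-0.501, 0.004, -0.866]]
contact_force: [0.0, 0.3, 0.2]
grip_width: 0.0486
```

Call:
servo_tool:
  series:
    - {"turn": [0,0,0],"travel": [0,0,0],"jaw": 1}
    - {"turn": [0,0,0],"travel": [0,0,0],"jaw": 1}
    - {"turn": [0,0,0],"travel": [0,0,0],"jaw": 1}

```text
t: 17.9
tcp_pos: [0.4849, 0.3704, 0.0774]
tcp_rot: [[-0.863, 0.059, 0.501], [0.053, 0.998, -0.026], [-0.502, 0.004, -0.865]]
contact_force: [-0.6, -0.4, -0.3]
grip_width: 0.0835
```

```bash
python3 go.py .44 .3701 .155 -3.7 30
```

```text
t 17.9 pos [0.4849 0.3704 0.0774] q [-0.46  0.91 -0.72  2.08  1.7   0.96 -0.9 ] F [-0.6 -0.4 -0.3] w 0.0835
travel [ -0.2  -2.6 -89.6] turn [0.006 0.002 0.002]
```

Open. I back out along the tool axis, then check the scraper's pose.

Call:
servo_tool:
  series:
    - {"turn": [0,0,0],"travel": [0,0,-20],"jaw": 1}
    - {"turn": [0,0,0],"travel": [0,0,-30],"jaw": 1}
    - {"turn": [0,0,0],"travel": [0,0,-40],"jaw": 1}
    - {"turn": [0,0,0],"travel": [-12,0,-38],"jaw": 1}
    - {"turn": [0,0,0],"travel": [-20,-10,-34],"jaw": 1}

```text
t: 18.32
tcp_pos: [0.4272, 0.3608, 0.2292]
tcp_rot: [[-0.87, 0.06, 0.49], [0.049, 0.998, -0.036], [-0.491, -0.008, -0.871]]
contact_force: [1.4, 0.9, 0.5]
grip_width: 0.0852
```

Call:
servo_tool:
  series:
    - {"turn": [0,0.1,0],"travel": [-15,-30,-20],"jaw": 1}
    - {"turn": [0,0.1,0],"travel": [0,-40,0],"jaw": 1}
    - {"turn": [0,0.1,0],"travel": [0,-40,0],"jaw": 1}
    - {"turn": [0,0.1,0],"travel": [0,-40,0],"jaw": 1}
    - {"turn": [0,0.1,0],"travel": [0,-40,0],"jaw": 1}

```text
t: 18.73
tcp_pos: [0.4168, 0.1933, 0.2607]
tcp_rot: [[-0.998, 0.032, 0.053], [0.032, 0.999, 0.006], [-0.053, 0.007, -0.999]]
contact_force: [1.2, -0.2, -1.2]
grip_width: 0.085
```

```bash
python3 go.py .455 -.35 .30 -3.7 0
python3 - <<'E'
from h import *
def bar(p,near,n):
    hsv=cv2.cvtColor(p['color'],cv2.COLOR_RGB2HSV)
    wh=((hsv[...,2]>150)&(hsv[...,1]<40)).astype(np.uint8);nl,lab=cv2.connectedComponents(wh)
    ys,xs=np.nonzero(wh);i=np.argmin(np.hypot(xs-near[0],ys-near[1]));m=lab==lab[ys[i],xs[i]]
    print(n,rect(p,m,.030),m.sum())
a=cam('scene');bar(a,(375,148),'scene')
w=cam('wrist');bar(w,proj(w,[.5145,.41,.03])[0],'wrist')
cv2.imwrite('pics/m10.png',np.hstack([cv2.resize(w['color'],(440,330)),cv2.resize(a['color'][100:340,240:460],(330,330))])[:,:,::-1])
E
```

```text
t 18.7333 pos [0.4168 0.1933 0.2607] q [ 0.28  0.55 -1.15  2.04  0.68  0.93  0.29] F [ 1.2 -0.2 -1.2] w 0.085
travel [ -57.8 -541.5  -40.3] turn [0.008 0.053 0.032]
scene (array([523.1, 367.5]), array([182.1,  36.4]), 86.9) 655
wrist (array([520.9, 368.3]), array([178.9,  34.6]), 86.9) 3837
```

View pics/m10.png

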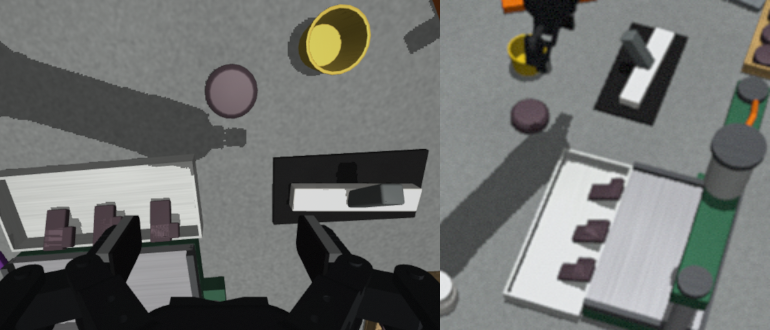

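The scraper stands on its pad, about 7 mm in +x and 0.6° from where it was. That lies inside the pad's margin, so I leave it standing. The chips are in the tray (right panel (605,188), (590,231), (575,270)). Next is the pump.

Call:
servo_tool:
  series:
    - {"turn": [0,0.05,0],"travel": [-10,-38,-8],"jaw": 0}
    - {"turn": [0,0,0],"travel": [-10,-38,-8],"jaw": 0}
    - {"turn": [0,0,0],"travel": [-10,-38,-8],"jaw": 0}
    - {"turn": [0,0,0],"travel": [-5,-38,-8],"jaw": 0}
    - {"turn": [0,0,0],"travel": [-5,-38,-8],"jaw": 0}

```text
t: 19.25
tcp_pos: [0.4497, -0.0006, 0.2971]
tcp_rot: [[-0.999, 0.051, 0.002], [0.051, 0.999, 0.006], [-0.002, 0.006, -1.0]]
contact_force: [-0.2, 0.4, -0.7]
grip_width: 0.0258
```

Call:
servo_tool:
  series:
    - {"turn": [0,0,0],"travel": [-5,-40,0],"jaw": 0}
    - {"turn": [0,0,0],"travel": [-5,-40,0],"jaw": 0}
    - {"turn": [0,0,0],"travel": [-5,-40,0],"jaw": 0}
    - {"turn": [0,0,0],"travel": [-5,-40,0],"jaw": 0}
    - {"turn": [0,0,0],"travel": [-5,-40,0],"jaw": 0}

```text
t: 19.67
tcp_pos: [0.4647, -0.2089, 0.2984]
tcp_rot: [[-0.999, 0.053, 0.008], [0.053, 0.999, -0.004], [-0.008, -0.004, -1.0]]
contact_force: [0.3, 0.8, 0.7]
grip_width: -0.0002
```

```bash
python3 go.py .514 -.357 .23 -3.7 0
```

```text
t 19.6667 pos [ 0.4647 -0.2089  0.2984] q [ 1.11  0.61 -1.18  1.84  0.63  1.12  1.23] F [0.3 0.8 0.7] w -0.0002
travel [ -56.5 -145.1   69.4] turn [-0.004  0.008  0.012]
```

Call:
servo_tool:
  series:
    - {"turn": [0,0.008,0],"travel": [-14,-36,0],"jaw": 0}
    - {"turn": [0,0,0],"travel": [-14,-36,0],"jaw": 0}
    - {"turn": [0,0,0],"travel": [-14,-36,0],"jaw": 0}
    - {"turn": [0,0,0],"travel": [-12,-35,10],"jaw": 0}
    - {"turn": [0,0,0],"travel": [0,0,30],"jaw": 0}

```text
t: 20.08
tcp_pos: [0.5125, -0.3745, 0.261]
tcp_rot: [[-0.997, 0.071, 0.003], [0.071, 0.997, -0.022], [-0.005, -0.021, -1.0]]
contact_force: [0.2, -0.4, -0.7]
grip_width: 0.0
```

```bash
python3 go.py .514 -.357 .20 -3.7 0
python3 - <<'E'
from h import *
a=cam('scene');b=cam('side')
u=landmark_of(a,'lever_top');v=landmark_of(b,'lever_top');print(u[:2],v[:2])
if u and v: print(tri((a,b),(u[0]['xy'],v[0]['xy'])))
E
```

```text
t 20.0833 pos [ 0.5125 -0.3745  0.261 ] q [ 1.15  0.81 -1.07  1.55  0.76  1.23  1.44] F [ 0.2 -0.4 -0.7] w 0.0
travel [ 0.1 18.8 60.6] turn [-0.021  0.005 -0.007]
[{'xy': [264.8, 403.9], 'conf': 0.57}] [{'xy': [395.4, 161.0], 'conf': 0.55}]
[ 0.52287024 -0.36435019  0.17113896]
```

Call:
servo_tool:
  series:
    - {"turn": [-0.02,0.005,0],"travel": [0,14,25],"jaw": 0}
    - {"turn": [0,0,0],"travel": [0,0,25],"jaw": 0}
    - {"turn": [0,0,0],"travel": [0,0,10],"jaw": 0}

```text
t: 20.53
tcp_pos: [0.5158, -0.3457, 0.2066]
tcp_rot: [[-0.999, 0.052, 0.004], [0.052, 0.999, 0.002], [-0.004, 0.002, -1.0]]
contact_force: [0.1, -0.9, 0.5]
grip_width: -0.0001
```

Call:
servo_tool:
  series:
    - {"turn": [0,0,0],"travel": [0,0,15],"jaw": 0}
    - {"turn": [0,0,0],"travel": [0,0,15],"jaw": 0}
    - {"turn": [0,0,0],"travel": [0,0,15],"jaw": 0}

```text
t: 20.78
tcp_pos: [0.5188, -0.3442, 0.1666]
tcp_rot: [[-0.999, 0.047, 0.009], [0.047, 0.999, -0.006], [-0.009, -0.005, -1.0]]
contact_force: [-5.1, -0.8, 10.3]
grip_width: 0.0
```

```bash
python3 go.py .514 -.36 .122 -3.7 0
```

```text
t 20.7833 pos [ 0.5188 -0.3442  0.1666] q [ 1.09  0.9  -1.01  1.68  0.86  1.06  1.33] F [-5.1 -0.8 10.3] w 0.0
travel [  4.5 -15.8  44.7] turn [-0.005  0.009  0.017]
```

Call:
servo_tool:
  series:
    - {"turn": [0,0.009,0.01],"travel": [0,0,-25],"jaw": 0}
    - {"turn": [0,0,0],"travel": [4,-5,-25],"jaw": 0}
    - {"turn": [0,0,0],"travel": [3,-10,0],"jaw": 0}
    - {"turn": [0,0,0],"travel": [0,0,0],"jaw": 0}

```text
t: 21.12
tcp_pos: [0.5131, -0.3568, 0.2185]
tcp_rot: [[-0.999, 0.053, 0.003], [0.053, 0.999, -0.006], [-0.003, -0.006, -1.0]]
contact_force: [-0.5, -0.6, -0.9]
grip_width: 0.0002
```

```bash
python3 go.py .514 -.36 .122 -3.7 0
```

```text
t 21.1167 pos [ 0.5131 -0.3568  0.2185] q [ 1.13  0.84 -1.05  1.62  0.79  1.15  1.4 ] F [-0.5 -0.6 -0.9] w 0.0002
travel [-0.8 -2.5 96.5] turn [-0.006  0.003  0.011]
```

Call:
servo_tool:
  series:
    - {"turn": [0,0,0.01],"travel": [0,-3,22],"jaw": 0}
    - {"turn": [0,0,0],"travel": [1,0,18],"jaw": 0}
    - {"turn": [0,0,0],"travel": [1,0,18],"jaw": 0}
    - {"turn": [0,0,0],"travel": [1,0,18],"jaw": 0}
    - {"turn": [0,0,0],"travel": [1,0,12],"jaw": 0}

```text
t: 21.53
tcp_pos: [0.5127, -0.3615, 0.136]
tcp_rot: [[-0.998, 0.066, 0.012], [0.066, 0.998, -0.017], [-0.013, -0.016, -1.0]]
contact_force: [0.3, -0.3, 15.0]
grip_width: 0.0001
```

Call:
servo_tool:
  series:
    - {"turn": [0,0,0],"travel": [0,0,7],"jaw": 0}
    - {"turn": [0,0,0],"travel": [0,0,4],"jaw": 0}

```text
t: 21.7
tcp_pos: [0.514, -0.3613, 0.1265]
tcp_rot: [[-0.998, 0.065, 0.014], [0.065, 0.998, -0.019], [-0.015, -0.018, -1.0]]
contact_force: [-4.4, -0.3, 15.2]
grip_width: -0.0
```

```bash
python3 go.py .514 -.36 .122 -3.7 0
```

```text
t 21.7 pos [ 0.514  -0.3613  0.1265] q [ 1.09  0.94 -0.96  1.7   0.92  1.    1.29] F [-4.4 -0.3 15.2] w -0.0
travel [0.1 1.4 4.5] turn [-0.018  0.015 -0.001]
```

Call:
servo_tool:
  series:
    - {"turn": [0,0,0],"travel": [0,0,5],"jaw": 0}
    - {"turn": [0,0,0],"travel": [0,0,3],"jaw": 0}

```text
t: 21.87
tcp_pos: [0.5144, -0.3611, 0.1242]
tcp_rot: [[-0.998, 0.066, 0.014], [0.065, 0.998, -0.024], [-0.015, -0.023, -1.0]]
contact_force: [-11.2, 2.1, 30.9]
grip_width: 0.0003
```

Call:
servo_tool:
  series:
    - {"turn": [0,0,0],"travel": [0,0,5],"jaw": 0}
    - {"turn": [0,0,0],"travel": [0,0,3],"jaw": 0}

```text
t: 22.03
tcp_pos: [0.5144, -0.361, 0.1246]
tcp_rot: [[-0.998, 0.066, 0.012], [0.066, 0.997, -0.031], [-0.014, -0.03, -0.999]]
contact_force: [-7.6, 1.9, 18.0]
grip_width: 0.0002
```

The stop is at TCP z = 0.124 m, where the force rose to 31 N. I repeat full strokes.

Call:
servo_tool:
  series:
    - {"turn": [-0.03,0.013,0],"travel": [0,0,-25],"jaw": 0}
    - {"turn": [0,0,0],"travel": [0,0,-25],"jaw": 0}
    - {"turn": [0,0,0],"travel": [0,0,-25],"jaw": 0}
    - {"turn": [0,0,0],"travel": [0,0,-15],"jaw": 0}
    - {"turn": [0,0,0],"travel": [0,0,0],"jaw": 0}

```text
t: 22.45
tcp_pos: [0.5185, -0.36, 0.223]
tcp_rot: [[-0.998, 0.064, 0.012], [0.064, 0.998, -0.007], [-0.012, -0.006, -1.0]]
contact_force: [1.0, 0.3, -0.6]
grip_width: -0.0001
```

```bash
python3 go.py .514 -.36 .122 -3.7 0
```

```text
t 22.45 pos [ 0.5185 -0.36    0.223 ] q [ 1.13  0.84 -1.05  1.6   0.79  1.16  1.4 ] F [ 1.   0.3 -0.6] w -0.0001
travel [  5.7   0.3 100.9] turn [-0.006  0.012  0.   ]
```

Call:
servo_tool:
  series:
    - {"turn": [0,0.01,0],"travel": [5,0,24],"jaw": 0}
    - {"turn": [0,0,0],"travel": [1,0,19],"jaw": 0}
    - {"turn": [0,0,0],"travel": [1,0,18],"jaw": 0}
    - {"turn": [0,0,0],"travel": [1,0,18],"jaw": 0}
    - {"turn": [0,0,0],"travel": [1,0,12],"jaw": 0}

```text
t: 22.87
tcp_pos: [0.5115, -0.3612, 0.133]
tcp_rot: [[-0.998, 0.065, 0.007], [0.065, 0.998, -0.015], [-0.008, -0.014, -1.0]]
contact_force: [4.5, -0.3, 15.2]
grip_width: -0.0006
```

Call:
servo_tool:
  series:
    - {"turn": [0,0,0],"travel": [0,0,7],"jaw": 0}
    - {"turn": [0,0,0],"travel": [0,0,5],"jaw": 0}
    - {"turn": [0,0,0],"travel": [0,0,4],"jaw": 0}
    - {"turn": [0,0,0],"travel": [0,0,4],"jaw": 0}

```text
t: 23.2
tcp_pos: [0.5132, -0.3608, 0.1236]
tcp_rot: [[-0.998, 0.065, 0.008], [0.065, 0.998, -0.025], [-0.009, -0.024, -1.0]]
contact_force: [-11.1, 2.6, 36.9]
grip_width: -0.0001
```

Call:
servo_tool:
  series:
    - {"turn": [-0.02,0.01,0],"travel": [0,0,-25],"jaw": 0}
    - {"turn": [0,0,0],"travel": [0,0,-25],"jaw": 0}
    - {"turn": [0,0,0],"travel": [0,0,-25],"jaw": 0}
    - {"turn": [0,0,0],"travel": [0,0,-15],"jaw": 0}
    - {"turn": [0,0,0],"travel": [0,0,0],"jaw": 0}

```text
t: 23.62
tcp_pos: [0.5149, -0.3593, 0.2174]
tcp_rot: [[-0.998, 0.063, 0.002], [0.063, 0.998, -0.007], [-0.003, -0.007, -1.0]]
contact_force: [0.9, -0.1, -0.5]
grip_width: -0.0001
```

```bash
python3 go.py .514 -.36 .122 -3.7 0
```

```text
t 23.6167 pos [ 0.5149 -0.3593  0.2174] q [ 1.12  0.85 -1.04  1.61  0.79  1.15  1.4 ] F [ 0.9 -0.1 -0.5] w -0.0001
travel [ 1.1 -0.1 95.4] turn [-0.007  0.003  0.002]
```

Call:
servo_tool:
  series:
    - {"turn": [0,0.003,0],"travel": [1,0,20],"jaw": 0}
    - {"turn": [0,0,0],"travel": [1,0,18],"jaw": 0}
    - {"turn": [0,0,0],"travel": [1,0,18],"jaw": 0}
    - {"turn": [0,0,0],"travel": [1,0,18],"jaw": 0}
    - {"turn": [0,0,0],"travel": [1,0,12],"jaw": 0}

```text
t: 24.03
tcp_pos: [0.5103, -0.3608, 0.1291]
tcp_rot: [[-0.998, 0.063, 0.002], [0.063, 0.998, -0.013], [-0.003, -0.013, -1.0]]
contact_force: [5.1, -1.2, 16.4]
grip_width: -0.0002
```

Call:
servo_tool:
  series:
    - {"turn": [0,0,0],"travel": [0,0,7],"jaw": 0}
    - {"turn": [0,0,0],"travel": [0,0,5],"jaw": 0}
    - {"turn": [0,0,0],"travel": [0,0,4],"jaw": 0}
    - {"turn": [0,0,0],"travel": [0,0,3],"jaw": 0}

```text
t: 24.37
tcp_pos: [0.5115, -0.3604, 0.1237]
tcp_rot: [[-0.998, 0.064, 0.001], [0.064, 0.998, -0.025], [-0.003, -0.025, -1.0]]
contact_force: [-6.5, 2.0, 24.0]
grip_width: -0.0003
```

Call:
servo_tool:
  series:
    - {"turn": [-0.02,0.01,0],"travel": [0,0,-25],"jaw": 0}
    - {"turn": [0,0,0],"travel": [0,0,-25],"jaw": 0}
    - {"turn": [0,0,0],"travel": [0,0,-25],"jaw": 0}
    - {"turn": [0,0,0],"travel": [0,0,-15],"jaw": 0}
    - {"turn": [0,0,0],"travel": [0,0,0],"jaw": 0}

```text
t: 24.78
tcp_pos: [0.512, -0.3595, 0.2141]
tcp_rot: [[-0.998, 0.062, -0.009], [0.062, 0.998, -0.006], [0.008, -0.007, -1.0]]
contact_force: [0.2, -0.6, -0.1]
grip_width: 0.0001
```

```bash
python3 go.py .514 -.36 .122 -3.7 0
```

```text
t 24.7833 pos [ 0.512  -0.3595  0.2141] q [ 1.12  0.85 -1.04  1.61  0.79  1.16  1.4 ] F [ 0.2 -0.6 -0.1] w 0.0001
travel [-2.8  0.2 92. ] turn [-0.007 -0.008  0.003]
```

Three strokes are done. I add a fourth for safety, then withdraw upward and check.

Call:
servo_tool:
  series:
    - {"turn": [0,-0.008,0],"travel": [-2,0,17],"jaw": 0}
    - {"turn": [0,0,0],"travel": [0,0,18],"jaw": 0}
    - {"turn": [0,0,0],"travel": [0,0,18],"jaw": 0}
    - {"turn": [0,0,0],"travel": [0,0,18],"jaw": 0}
    - {"turn": [0,0,0],"travel": [0,0,12],"jaw": 0}

```text
t: 25.2
tcp_pos: [0.5112, -0.3611, 0.1262]
tcp_rot: [[-0.998, 0.063, -0.004], [0.063, 0.998, -0.011], [0.004, -0.011, -1.0]]
contact_force: [5.3, -0.0, 17.3]
grip_width: -0.0002
```

Call:
servo_tool:
  series:
    - {"turn": [0,0,0],"travel": [0,0,7],"jaw": 0}
    - {"turn": [0,0,0],"travel": [0,0,5],"jaw": 0}
    - {"turn": [0,0,0],"travel": [0,0,4],"jaw": 0}
    - {"turn": [0,0,0],"travel": [0,0,3],"jaw": 0}

```text
t: 25.53
tcp_pos: [0.512, -0.3608, 0.1238]
tcp_rot: [[-0.998, 0.064, -0.007], [0.064, 0.998, -0.024], [0.005, -0.025, -1.0]]
contact_force: [-5.4, 1.0, 24.5]
grip_width: 0.0002
```

Call:
servo_tool:
  series:
    - {"turn": [0,0,0],"travel": [0,0,-25],"jaw": 0}
    - {"turn": [0,0,0],"travel": [0,0,-25],"jaw": 0}
    - {"turn": [0,0,0],"travel": [0,0,-25],"jaw": 0}
    - {"turn": [0,0,0],"travel": [0,0,-35],"jaw": 0}
    - {"turn": [0,0,0],"travel": [0,0,-35],"jaw": 0}

```text
t: 25.95
tcp_pos: [0.508, -0.3571, 0.2614]
tcp_rot: [[-0.998, 0.062, -0.021], [0.062, 0.998, -0.02], [0.02, -0.022, -1.0]]
contact_force: [-0.4, -0.6, -0.6]
grip_width: 0.0002
```

Call:
servo_tool:
  series:
    - {"turn": [0,0,0],"travel": [10,0,-30],"jaw": 0}
    - {"turn": [0,0,0],"travel": [20,-20,-20],"jaw": 0}
    - {"turn": [0,0,0],"travel": [20,-20,0],"jaw": 0}
    - {"turn": [0,0,0],"travel": [0,0,0],"jaw": 0}

```text
t: 26.28
tcp_pos: [0.454, -0.3929, 0.3122]
tcp_rot: [[-0.998, 0.058, -0.028], [0.059, 0.998, -0.02], [0.027, -0.021, -0.999]]
contact_force: [0.4, -1.7, -1.2]
grip_width: 0.0001
```

Run:
```python
from h import *
s=sense();print(s['t'],s['tcp_pos'],s['contact_force'])
a=cam('scene');b=cam('side')
def show(th,na,nb):
    f=lambda p,n:min((d['xy'] for d in landmark_of(p,th)),key=lambda q:np.hypot(q[0]-n[0],q[1]-n[1]),default=None)
    u,v=f(a,na),f(b,nb)
    if u is not None and v is not None: print(th,np.round(tri((a,b),(u,v)),3))
show('lever_top',(265,402),(398,164))
for n in((.40,.0),):pass
for th in('tub','jar','cake'):
    show(th,dict(tub=(300,146),jar=(242,316),cake=(304,189))[th],dict(tub=(305,398),jar=(407,259),cake=(320,348))[th])
for p in(a,b): print([(np.round(back(p,d['xy'],.015)[0],3).tolist(),round(d['conf'],2)) for d in landmark_of(p,'chip_a')[:5]])
cv2.imwrite('pics/m11.png',np.hstack([cv2.resize(a['color'],(400,300)),cv2.resize(b['color'][120:420,130:530],(400,300))])[:,:,::-1])
```

```text
26.2833 [ 0.4539502  -0.39285027  0.31224994] [ 0.40408654 -1.66955413 -1.1989053 ]
lever_top [ 0.521 -0.361  0.171]
tub [ 0.309  0.318 -0.   ]
jar [ 0.359 -0.177 -0.002]
cake [ 0.366  0.196 -0.001]
[([0.547, 0.093, 0.015], 0.81), ([0.546, 0.001, 0.015], 0.78), ([0.551, -0.069, 0.015], 0.65), ([0.614, -0.219, 0.015], 0.59)]
[([0.549, -0.006, 0.015], 0.87), ([0.544, -0.072, 0.015], 0.75), ([0.542, 0.097, 0.015], 0.55), ([0.601, -0.2, 0.015], 0.44), ([0.73, -0.526, 0.015], 0.27)]
```

```bash
python3 -c "
from station import *;print(job_done())"
```

```text
the job is handed in; nothing more can be done
None
```

The job is handed in, at about 27 s on the robot's clock. I gripped the white scraper by its grip, wiped all three pieces off the bed into the tray and stood the scraper back on its pad. Then I gave the pump four full strokes.

**Pieces:** the last camera measurement puts all three inside the tray, at x ≈ 0.546 m. When last viewed they lay sloping against its bed-side wall, not flat. The gripper touched neither the pieces nor the crossbar, as far as the pictures and forces showed.

**Scraper:** it stands upright and fully on the pad, but about 7 mm from its first position in +x and turned about 0.6°. I saw this after letting go and did not correct it. While setting it down, the force reading did not clearly show contact with the pad. The arm stopped about 4 mm lower than at the grasp, so the scraper may have slipped a little in the grip.

**Pump:** every stroke reached the stop at TCP height 0.124 m, with the vertical force rising to 24–37 N. Before those I made one shallow trial press that I did not count. The lever is fully up again (lever_top measured 0.171 m).

**Other checks:**
- The tub, jar and cake are within about 5 mm of where they were, which is within measuring error. The mould was not re-measured.
- One elbow joint (the fourth) read 2.47 rad, right at its range limit, when I lowered the bar into the tray. I backed off at once.
- The last overview picture could not be viewed because the 12-picture limit was reached, so the final check rests on the measured numbers.

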